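# Free the boxed-in circuit board, clamp it in the test stand, tidy the bench

### The arm

A 7-joint arm with a two-finger parallel gripper is mounted at the origin on the work surface. World frame = base frame: x ahead of the robot, y to its left, z up, the work surface at z = 0. Lengths are in m, angles in rad, forces in N, time in s.
With the tool pointing down it reaches from about 0.425 to 1.025 m from the base axis. Payload 9.4 kg.
Tool frame: the origin (TCP) lies midway between the tips of the shut fingers; the grasp point (between the pads) lies 19 mm behind it; z points along the fingers, y is the line along which they close (so a half turn about z gives the same grasp; the last joint's range is limited). The gripper opens to 85 mm and grips with 20 to 120 N. Pads are 22 mm wide; open, the fingers measure 114 mm over their backs; the gripper's body (76 mm by 85 mm) begins 54 mm behind the grasp point. The pads swing forward as they close: fully open they stand 13 mm farther back than shut.
Start: joints at [-0.077, 0.599, -0.003, 1.599, 0.002, 0.943, -0.08], TCP at [0.725, -0, 0.231] pointing down, gripper open.
Joint ranges: [-2.57, 2.57], [-0.35, 1.97], [-1.29, 1.29], [0.11, 2.56], [-1.05, 4.19], [0.11, 1.86], [-2.63, 2.63]. Speed limits (rad/s): [2.22, 2.22, 3.01, 3.01, 3.14, 3.14, 3.14].

### API

Orientations are given as a unit quaternion [x, y, z, w].
In Python, from cell import bot gives the robot as it stands. The module is installed in compiled form; this text tells all that it offers.
- The arm moves only by the tool arm_command, never from a script. Its argument "rows" is a list of rows, each an object of numbers: "dx", "dy", "dz": the shift along the world's x, y, z scaled (see below); "wx", "wy", "wz": the turn, a rotation vector about the world's x, y, z scaled (see below); "jaw": the opening, from -1 (shut) to 1 (fully open). A call has 1 to 12 rows; each row is the pose to reach, as a shift and turn from the pose commanded when the call began, turning the shorter way round; what a row does not reach only later rows make up. The controller multiplies each number of a shift by 0.8 m and each number of a turn by pi rad. A row lasts 1/12 s, in which the tool goes at most 41.7 mm and 7.16 degrees, less where a joint would pass 70% of its speed; a pose out of reach is approached as far as the arm can. A call with a number of a shift or a turn outside -1 to 1 is refused whole. A call with a gripper value outside its range is refused whole. The fingers move at their own pace and stop on an object; the grip force is fixed at half the most. Time passes only in rows, so rows that repeat a pose let the fingers close. It gives the time, the measured TCP pose, the force, the opening and the grip force at its end, in the units of the state.
- bot.get_obs(): the state, without advancing time (a new reading comes with each control period).
- bot.get_image(name): name is "scene" or "side" or "wrist"; returns (picture, depth): 480x640x3 uint8, red, green, blue; 480x640 float32, m along the optical axis (not along the pixel's ray), 0 where there is no reading.
- bot.calibration(name): a dict with "fovy" (degrees; the focal length in pixels is half the picture's height over the tangent of half this angle, whatever the lens; pixels are square), "cx", "cy" (the principal point, pixels), "view" (4x4, takes a point from world to camera coordinates); the wrist camera has in their place "T_tool_cam" (4x4, takes a point from camera to tool coordinates, whose origin is the TCP and whose axes are the flange's). Camera axes: x right, y down, z forward; pixel columns grow to the right and rows downward; lengths in m; the calibration is good to about 2 mm. A picture is of the moment at which its call begins: read the wrist's pose just before it. calibration takes no time and is no camera call.
- bot.hand_in(): hands the job in; it is judged then, once.
The state is a dict: "clock": time; "qpos": joint angles; "dq": joint speeds; "joint_efforts": joint torques, N m; "eef_pos": TCP position; "ee_rot": TCP orientation; "wrist_force": force on the tool from outside, world axes, zero at the start; "torque": the same for the moment, N m; "opening": opening from 0.0 (shut) to 1.0 (fully open); "grasp_force": force on a finger pad.
Only numpy, scipy, OpenCV 4.12 (cv2) and the standard library are available. Lean on these libraries where they do the work, as an engineer would, in place of code of your own. Each camera call takes 0.05 s, during which the arm holds its last target. There are 200 camera calls.

### The job

The yellow-framed circuit board on the brown storage mat is boxed in by a solder spool, a relay and a can: first move these three onto the grey side mat and stand them there upright. Then slide the board lengthwise under the red sprung arm of the test stand, up to the two end stops and straight and flat on the stand, and let go of it. After that put the three things back, each upright in the middle of the pad of its own colour, leaving the board clamped.

Things in the scene. Friction and masses are not known exactly. Their poses are not given: they have to be found in the camera images.
- board: circuit board sunk in a yellow carrier frame: a rigid flat block 110 (x) x 50 (y) x 14 (z) mm, 0.12 kg, green with black chips, nothing above the frame, both ends alike. Origin at the centre of its underside, z up. It lies on the 4 mm thick brown storage mat, closely boxed in: one thing at each long edge, one before its near end. Grip it across its 50 mm width
- spool: solder spool standing upright: two blue flanges of 48 mm diameter, each 9 mm thick, and a silver core of 40 mm diameter between them; 50 mm high in all, 0.25 kg. Origin at the centre of its underside, z up
- relay: green relay block, 44 x 44 mm square and 60 mm high, with a darker green ridge 26 (x) x 44 (y) x 10 mm on top (70 mm in all), 0.22 kg. Origin at the centre of its underside, z up, x and y along its sides
- can: small red spray can with a white band, 44 mm diameter up to 68 mm height, then a shoulder and a white cap of 22 mm diameter, 90 mm high in all, 0.15 kg. Origin at the centre of its underside, z up
- spool_pad: square fixed flat marker pad, blue, 58 x 58 x 2 mm, lying on the brown storage mat: the home place of the solder spool. Origin at the centre of its underside, which is 4 mm above the table; its top 6 mm above the table. One pad lies 58 mm to either side of the board's place, the third 88 mm before it, all parallel to the board; which is where varies
- relay_pad: square fixed flat marker pad, green, 58 x 58 x 2 mm, lying on the brown storage mat: the home place of the relay block. Origin at the centre of its underside, which is 4 mm above the table; its top 6 mm above the table. One pad lies 58 mm to either side of the board's place, the third 88 mm before it, all parallel to the board; which is where varies
- can_pad: square fixed flat marker pad, red, 58 x 58 x 2 mm, lying on the brown storage mat: the home place of the spray can. Origin at the centre of its underside, which is 4 mm above the table; its top 6 mm above the table. One pad lies 58 mm to either side of the board's place, the third 88 mm before it, all parallel to the board; which is where varies
- side_mat: grey flat side mat, fixed, 130 (x) x 220 (y) x 3 (z) mm, empty at the start: room for three things in a row along its y. Origin at the centre of its underside, on the table; its top is 3 mm above the table
- stand: fixed test stand: silver bar 34 mm wide, top 14 mm above the table, from x = -80 to 110 mm, with a red arm over it. The board slides on it along its +x (roughly away from the robot). Origin: on the table, under the centre of the fully inserted board, whose leading end is then 3 mm short of two dark end stops (faces at x = 58, y = +-20 mm, 10 mm wide, tops 28 mm up). All of it stays below 60 mm
- clamp (a joint): red sprung hold-down arm of the stand, 22 mm wide, hinged at the stand's x = 85 mm; 0 rad closed, about 0.10 with the board under it, at most 0.7. Its roller, at x = 5 mm, 6 mm above the bar, presses with about 2 N; from it a lip slopes up 18 degrees to x = -48 mm. A board slid in on (or 1 mm above) the bar, starting with its centre 110 mm before the origin, lifts the arm by itself
Things that resemble listed ones, but are neither listed nor needed, are in the scene too. There is more than one size of the can_pad; the job needs the smaller. Leave any purple look-alike of the can alone.

How it is judged:
On the way, in this order (a step that is already met when the one before it is completed fails the run):
1. the spool, the relay and the can all stand released on the grey side mat, the board still in its storage place (x of spool in the frame of side_mat between -0.065 and 0.065 m and y of spool in the frame of side_mat between -0.11 and 0.11 m and z of spool in the frame of side_mat between -0.002 and 0.008 m and angle between each of spool, relay, can's own z axis and vertical below 0.15 rad and x of relay in the frame of side_mat between -0.065 and 0.065 m and y of relay in the frame of side_mat between -0.11 and 0.11 m and z of relay in the frame of side_mat between -0.002 and 0.008 m and x of can in the frame of side_mat between -0.065 and 0.065 m and y of can in the frame of side_mat between -0.11 and 0.11 m and z of can in the frame of side_mat between -0.002 and 0.008 m and contact force between the fingers and spool below 0.1 N and contact force between the fingers and relay below 0.1 N and contact force between the fingers and can below 0.1 N and contact force between the fingers and board below 0.1 N and distance of board from where it was at the start of the episode below 0.04 m), for 0.2 s.
2. the board is tucked under the red arm, released, while the three things wait on the side mat (horizontal distance between board and stand below 0.012 m and angle between the x axis of board and the x axis of stand, either way round below 0.15 rad and angle between board's own z axis and vertical below 0.08 rad and value of joint clamp above 0.06 rad and z of board in the frame of stand between 0.009 and 0.019 m and x of spool in the frame of side_mat between -0.065 and 0.065 m and y of spool in the frame of side_mat between -0.11 and 0.11 m and z of spool in the frame of side_mat between -0.002 and 0.008 m and angle between each of spool, relay, can's own z axis and vertical below 0.15 rad and x of relay in the frame of side_mat between -0.065 and 0.065 m and y of relay in the frame of side_mat between -0.11 and 0.11 m and z of relay in the frame of side_mat between -0.002 and 0.008 m and x of can in the frame of side_mat between -0.065 and 0.065 m and y of can in the frame of side_mat between -0.11 and 0.11 m and z of can in the frame of side_mat between -0.002 and 0.008 m and contact force between the fingers and spool below 0.1 N and contact force between the fingers and relay below 0.1 N and contact force between the fingers and can below 0.1 N and contact force between the fingers and board below 0.1 N), for 0.2 s.
At the end, for the whole second after the job is handed in: the board lies under the lifted arm (joint over 0.06 rad), its centre within 12 mm of the stand's origin, straight within 0.15 rad, flat on the bar; spool, relay and can each stand upright on the pad of their own colour, centred within 12 mm; all released and at rest (horizontal distance between board and stand below 0.012 m and angle between the x axis of board and the x axis of stand, either way round below 0.15 rad and angle between board's own z axis and vertical below 0.08 rad and value of joint clamp above 0.06 rad and z of board in the frame of stand between 0.009 and 0.019 m and horizontal distance between spool and spool_pad below 0.012 m and angle between each of spool, relay, can's own z axis and vertical below 0.1 rad and z of spool in the frame of spool_pad between -0.002 and 0.006 m and horizontal distance between relay and relay_pad below 0.012 m and z of relay in the frame of relay_pad between -0.002 and 0.006 m and horizontal distance between can and can_pad below 0.012 m and z of can in the frame of can_pad between -0.002 and 0.006 m and linear speed of each of spool, relay, can, board below 0.02 m/s and angular speed of each of spool, relay, can, board below 0.3 rad/s); the robot touches nothing.
It also fails if it takes over 144 s, if anything falls off the work surface, if the arm or the gripper's body presses on something with over 40 N, if the wrist force passes 120 N, or if a joint passes its speed limit or range.

## Working session

There is one attempt and no reset: what is moved stays moved. The work goes in short steps, Python scripts to look and compute and a tool call to move; the robot and the scene stay as the last step left them, time stands still between calls to the robot, and variables do not carry over. Pictures are saved under pics/ and viewed, at most 14 in all, crops included, and the job is handed in when it is done.

Besides the shell and the picture viewer there is one more tool, called after ">>>" by a JSON object that holds its "api" and its "payload". arm_command: Moves the arm, as the interface text tells. Its arguments: {"type":"object","properties":{"rows":{"type":"array","items":{"type":"object","properties":{"dx":{"type":"number"},"dy":{"type":"number"},"dz":{"type":"number"},"wx":{"type":"number"},"wy":{"type":"number"},"wz":{"type":"number"},"jaw":{"type":"number"}}}}},"required":["rows"]}

```bash
mkdir -p pics
cat > h.py <<'E'
import numpy as np, cv2
from cell import bot
from scipy.spatial.transform import Rotation as R
def cam(name):
    o=bot.get_obs(); c=bot.calibration(name); rgb,d=bot.get_image(name)
    f=240/np.tan(np.radians(c['fovy'])/2)
    if name=='wrist':
        T=np.eye(4);T[:3,:3]=R.from_quat(o['ee_rot']).as_matrix();T[:3,3]=o['eef_pos'];T=T@np.array(c['T_tool_cam'])
    else: T=np.linalg.inv(np.array(c['view']))
    v,u=np.mgrid[:480,:640]
    P=np.stack([(u-c['cx'])*d/f,(v-c['cy'])*d/f,d],-1)@T[:3,:3].T+T[:3,3]
    P[d==0]=np.nan
    return rgb,P,T,f,c
def save(n,rgb): cv2.imwrite('pics/'+n,cv2.cvtColor(rgb,cv2.COLOR_RGB2BGR))
E
python3 - <<'E'
from h import *
for n in ('scene','side','wrist'):
    rgb,P,T,f,c=cam(n); save(n+'0.png',rgb); np.savez('pics/'+n+'0.npz',rgb=rgb,P=P); print(n,T.round(3).tolist(),f,c['cx'],c['cy'],[k for k in c])
print(bot.get_obs())
E
```

```text
scene [[0.636, 0.456, -0.623, 1.092], [0.772, -0.4, 0.495, -0.471], [-0.023, -0.795, -0.606, 0.632], [0.0, 0.0, 0.0, 1.0]] 433.44393529863294 323.8244703159468 240.44912369558236 ['fovy', 'cx', 'cy', 'view']
side [[0.805, -0.398, 0.44, 0.143], [-0.594, -0.546, 0.591, -0.479], [0.005, -0.737, -0.675, 0.582], [0.0, 0.0, 0.0, 1.0]] 471.7337561580486 316.11900456606986 246.56173852710322 ['fovy', 'cx', 'cy', 'view']
wrist [[1.0, 0.001, -0.002, 0.725], [0.0, -0.963, -0.269, 0.067], [-0.002, 0.269, -0.963, 0.374], [0.0, 0.0, 0.0, 1.0]] 367.46669056951157 319.3713940803973 246.88092940588592 ['fovy', 'cx', 'cy', 'T_tool_cam']
{'clock': 0.15, 'qpos': array([-0.07670281,  0.59997339, -0.00251858,  1.59994742,  0.00179086,
        0.94292232, -0.07979153]), 'dq': array([-0.00066657, -0.00023187, -0.00112869, -0.00094218, -0.00059617,
       -0.00245498, -0.00162986]), 'joint_efforts': array([ 2.03994307e-03, -7.76993966e+01,  1.56661626e+00, -2.58236039e+01,
        1.25704729e-02,  6.78423472e-03, -1.49589243e-05]), 'eef_pos': array([ 7.24635894e-01, -1.93348819e-05,  2.30592095e-01]), 'ee_rot': array([ 7.07091166e-01,  7.07122121e-01, -4.83520514e-04, -3.94856656e-04]), 'wrist_force': array([ 0.23260699, -0.54378224,  0.67365629]), 'torque': array([0.00044307, 0.00769016, 0.00707831]), 'grasp_force': 0.0, 'opening': 1.0032670720810695}
```

View pics/scene0.png

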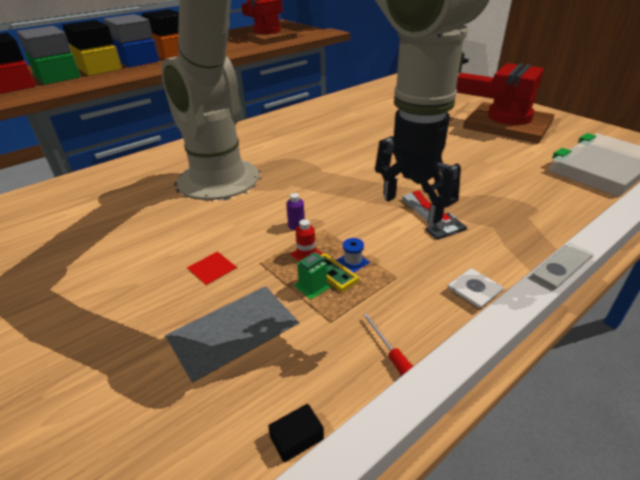

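View pics/side0.png

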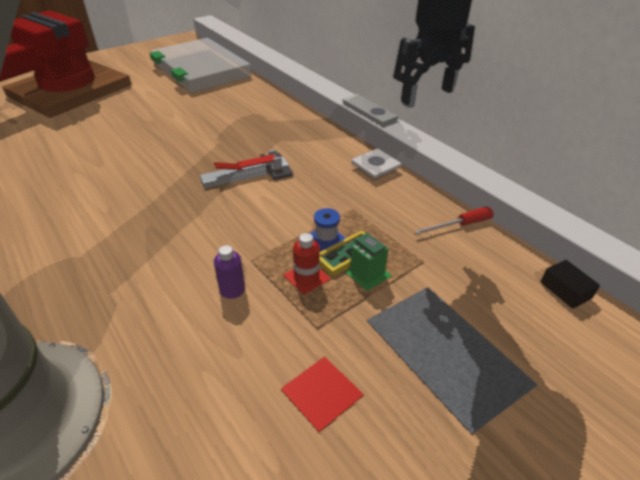

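```bash
cat > m.py <<'E'
from h import *
for n in ('scene','side'):
    z=np.load(f'pics/{n}0.npz'); rgb,P=z['rgb'],z['P']
    hsv=cv2.cvtColor(rgb,cv2.COLOR_RGB2HSV).astype(int); H,S,V=hsv[...,0],hsv[...,1],hsv[...,2]
    X,Y,Z=P[...,0],P[...,1],P[...,2]
    work=(X>.3)&(X<1.05)&(Y>-.5)&(Y<.6)&(Z<.15)&(Z>-.01)
    M={'red':((H<6)|(H>174))&(S>170)&(V>60),'green':(H>50)&(H<75)&(S>150),'blue':(H>105)&(H<125)&(S>150),'yellow':(H>24)&(H<34)&(S>170)&(V>110),'purple':(H>128)&(H<150)&(S>100),'grey':(S<60)&(V<130)&(V>40)&(Z<.012),'silver':(S<60)&(V>90)&(Z>.008)}
    for k,m in M.items():
        k_,lab,st,ce=cv2.connectedComponentsWithStats((m&work).astype(np.uint8))
        for i in range(1,k_):
            if st[i,4]<60: continue
            p=P[lab==i]; hi=p[p[:,2]>np.percentile(p[:,2],97)-.006]
            r=cv2.minAreaRect((p[:,:2]*1000).astype(np.float32))
            print(n,k,st[i,4],ce[i].round(),'ctr',np.median(p,0).round(3),'z',np.percentile(p[:,2],[3,97]).round(3),'top',hi.mean(0).round(3),'rect',np.round(r[0]),np.round(r[1]),round(r[2]))
E
python3 m.py
```

```text
scene red 134 [422. 199.] ctr [0.507 0.319 0.032] z [0.028 0.041] top [0.488 0.326 0.038] rect [512. 319.] [23. 71.] 71
scene red 277 [305. 236.] ctr [ 0.476 -0.034  0.071] z [0.051 0.083] top [ 0.47 -0.03  0.08] rect [470. -29.] [39. 28.] 55
scene red 156 [303. 253.] ctr [ 0.469 -0.042  0.018] z [0.005 0.031] top [ 0.476 -0.035  0.029] rect [464. -28.] [69. 38.] 57
scene red 816 [211. 267.] ctr [ 0.357 -0.211  0.003] z [0.001 0.005] top [ 0.357 -0.21   0.003] rect [ 356. -210.] [82. 81.] 4
scene red 312 [399. 361.] ctr [ 0.81  -0.092  0.023] z [0.015 0.027] top [ 0.81  -0.089  0.024] rect [809. -89.] [21. 47.] 74
scene green 738 [312. 280.] ctr [ 0.572 -0.093  0.032] z [0.005 0.067] top [ 0.564 -0.087  0.065] rect [552. -60.] [55. 93.] 3
scene blue 222 [353. 246.] ctr [0.556 0.034 0.056] z [0.051 0.058] top [0.555 0.035 0.056] rect [553.  37.] [39. 44.] 48
scene blue 134 [354. 264.] ctr [0.569 0.026 0.009] z [0.005 0.016] top [0.562 0.025 0.014] rect [550.  38.] [52. 49.] 3
scene yellow 76 [341. 281.] ctr [ 0.599 -0.04   0.018] z [0.014 0.02 ] top [ 0.592 -0.032  0.018] rect [592. -
[... 3571 characters left out ...]
 [0.009 0.015] top [0.508 0.316 0.013] rect [514. 316.] [ 39. 142.] 75
side silver 114 [438. 226.] ctr [ 0.734 -0.071  0.014] z [0.012 0.017] top [ 0.734 -0.07   0.014] rect [736. -71.] [ 8. 99.] 75
side silver 154 [306. 240.] ctr [ 0.459 -0.029  0.094] z [0.084 0.096] top [ 0.46  -0.027  0.094] rect [461. -26.] [20. 22.] 7
side silver 85 [370. 241.] ctr [ 0.552 -0.077  0.076] z [0.074 0.077] top [ 0.552 -0.077  0.076] rect [552. -77.] [16. 23.] 0
side silver 176 [226. 252.] ctr [0.347 0.025 0.088] z [0.077 0.09 ] top [0.348 0.028 0.089] rect [348.  30.] [22. 22.] 60
side silver 94 [307. 271.] ctr [ 0.449 -0.043  0.039] z [0.035 0.044] top [ 0.452 -0.042  0.041] rect [452. -40.] [12. 37.] 54
```

View pics/wrist0.png

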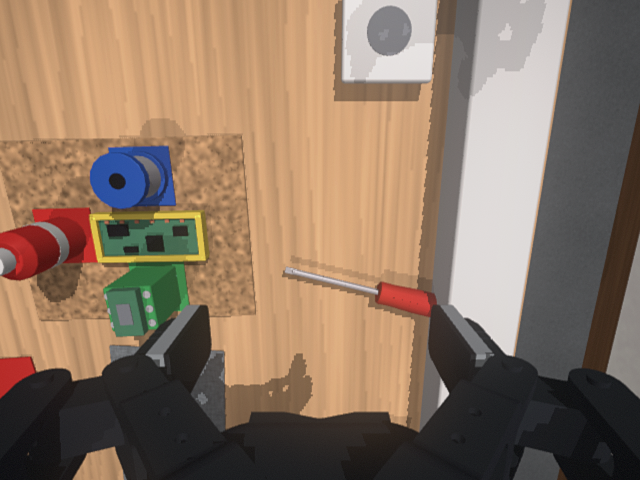

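The pictures show the following.

- **Scene:** the red can is at (305,238), standing on its small red pad at about (300,253). Look-alikes are the purple can at (296,212) and the large red pad at (212,267), which is 81 mm and lies off the mat; the pad I want measures 58 mm. The relay is at (312,275), the spool at (353,250), the board at (341,275), the side mat at (230,332) and the stand at (430,212).
- **Wrist:** the spool is at (120,180), the can at (40,250), the relay at (140,300) and the board at (150,237).

Next I'll take closer wrist views.

>>> {"api": "arm_command", "payload": {"rows": [{"dx":-0.22,"dy":-0.04,"jaw":1},{"dx":-0.22,"dy":-0.04,"jaw":1},{"dx":-0.22,"dy":-0.04,"jaw":1},{"dx":-0.22,"dy":-0.04,"jaw":1},{"dx":-0.22,"dy":-0.04,"jaw":1},{"dx":-0.22,"dy":-0.04,"jaw":1},{"dx":-0.22,"dy":-0.04,"jaw":1}]}}

```text
invalid input at $.rows[0]: expected keys dx, dy, dz, wx, wy, wz, jaw
```

Run:
```python
from h import *
rgb,P,T,f,c=cam('wrist'); save('w1.png',rgb); np.savez('pics/w1.npz',rgb=rgb,P=P,T=T)
print(bot.get_obs()['eef_pos'],bot.get_obs()['ee_rot'])
```

```text
[ 7.24752920e-01 -3.44208475e-05  2.30736158e-01] [ 7.07104351e-01  7.07109058e-01 -3.69287939e-04 -2.81995816e-04]
```

>>> {"api": "arm_command", "payload": {"rows": [{"dy":0.4},{"dy":0.4},{"dy":0.4},{"dy":0.4},{"dy":0.4},{"dy":0.4},{"dy":0.4},{"dy":0.4},{"dy":0.4},{"dy":0.4},{"dy":0.4}]}}

```text
invalid input at $.rows[0]: expected keys dx, dy, dz, wx, wy, wz, jaw
```

Run:
```python
from h import *
rgb,P,T,f,c=cam('wrist'); save('w2.png',rgb); np.savez('pics/w2.npz',rgb=rgb,P=P,T=T)
print(bot.get_obs()['eef_pos'],bot.get_obs()['ee_rot'])
a=np.load('pics/w1.npz')['rgb']
save('w12.png',np.hstack([cv2.resize(a[:,100:500],(400,480)),rgb[:,120:520]]))
```

```text
[ 7.24798949e-01 -4.32842555e-05  2.30862863e-01] [ 7.07109437e-01  7.07104033e-01 -2.92499983e-04 -2.09313851e-04]
```

View pics/w12.png

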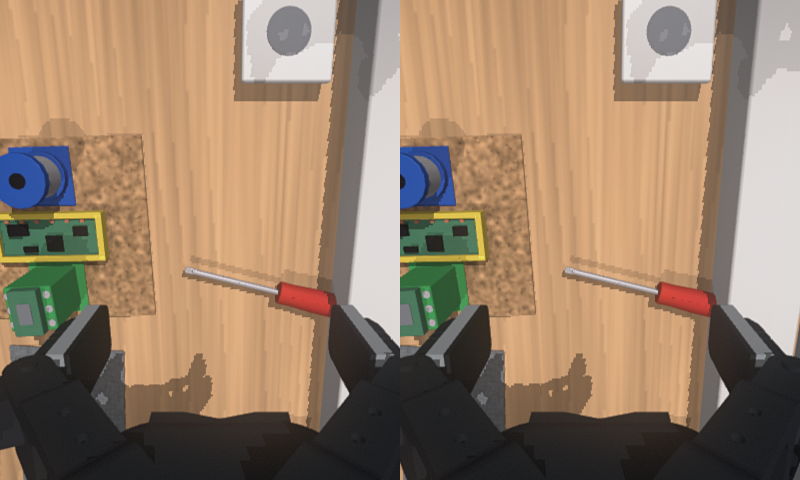

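The call was refused because every row needs all seven keys, so the arm hasn't moved and both pictures show the start view.

>>> {"api": "arm_command", "payload": {"rows": [{"dx":-0.22,"dy":-0.04,"dz":0,"wx":0,"wy":0,"wz":0,"jaw":1},{"dx":-0.22,"dy":-0.04,"dz":0,"wx":0,"wy":0,"wz":0,"jaw":1},{"dx":-0.22,"dy":-0.04,"dz":0,"wx":0,"wy":0,"wz":0,"jaw":1},{"dx":-0.22,"dy":-0.04,"dz":0,"wx":0,"wy":0,"wz":0,"jaw":1},{"dx":-0.22,"dy":-0.04,"dz":0,"wx":0,"wy":0,"wz":0,"jaw":1},{"dx":-0.22,"dy":-0.04,"dz":0,"wx":0,"wy":0,"wz":0,"jaw":1},{"dx":-0.22,"dy":-0.04,"dz":0,"wx":0,"wy":0,"wz":0,"jaw":1}]}}

```text
clock: 0.83
eef_pos: [0.5492, -0.0321, 0.2319]
ee_rot: [0.707, 0.707, 0.001, 0.0]
wrist_force: [0.5, -0.4, 0.0]
opening: 0.995
grasp_force: 0.0
```

Run:
```python
from h import *
rgb,P,T,f,c=cam('wrist'); np.savez('pics/w1.npz',rgb=rgb,P=P,T=T)
print(bot.get_obs()['eef_pos'],bot.get_obs()['ee_rot'])
```

```text
[ 0.5501787  -0.03179279  0.23176178] [7.07066432e-01 7.07146574e-01 6.82688899e-04 5.62821077e-04]
```

>>> {"api": "arm_command", "payload": {"rows": [{"dx":0,"dy":0.4,"dz":0,"wx":0,"wy":0,"wz":0,"jaw":1},{"dx":0,"dy":0.4,"dz":0,"wx":0,"wy":0,"wz":0,"jaw":1},{"dx":0,"dy":0.4,"dz":0,"wx":0,"wy":0,"wz":0,"jaw":1},{"dx":0,"dy":0.4,"dz":0,"wx":0,"wy":0,"wz":0,"jaw":1},{"dx":0,"dy":0.4,"dz":0,"wx":0,"wy":0,"wz":0,"jaw":1},{"dx":0,"dy":0.4,"dz":0,"wx":0,"wy":0,"wz":0,"jaw":1},{"dx":0,"dy":0.4,"dz":0,"wx":0,"wy":0,"wz":0,"jaw":1},{"dx":0,"dy":0.4,"dz":0,"wx":0,"wy":0,"wz":0,"jaw":1},{"dx":0,"dy":0.4,"dz":0,"wx":0,"wy":0,"wz":0,"jaw":1},{"dx":0,"dy":0.4,"dz":0,"wx":0,"wy":0,"wz":0,"jaw":1}]}}

```text
clock: 1.72
eef_pos: [0.5492, 0.2914, 0.2304]
ee_rot: [0.706, 0.709, 0.0, -0.0]
wrist_force: [0.1, -0.2, -1.1]
opening: 0.999
grasp_force: 0.0
```

Run:
```python
from h import *
rgb,P,T,f,c=cam('wrist'); np.savez('pics/w2.npz',rgb=rgb,P=P,T=T)
print(bot.get_obs()['eef_pos'],bot.get_obs()['ee_rot'])
a=np.load('pics/w1.npz')['rgb']
save('w12b.png',np.hstack([a[:,120:520],rgb[:,120:520]]))
```

```text
[0.54953852 0.28904006 0.23054249] [ 7.06518603e-01  7.07694417e-01 -2.69647883e-04  6.25684011e-05]
```

View pics/w12b.png

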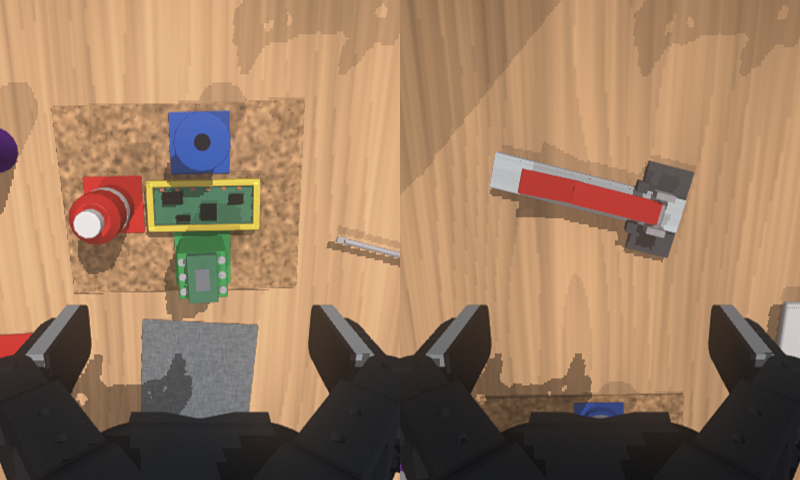

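The left view shows the spool at (202,142), the board at (203,205), the can cap at (87,222) and the relay top at (204,280). The right view shows the bar from (500,173) to (680,213), with the end stops near (650,210). Next I'll measure.

```bash
cat > m2.py <<'E'
from h import *
def rect(nm,m,P):
    k,lab,st,_=cv2.connectedComponentsWithStats(m.astype(np.uint8))
    if k<2: print(nm,'none');return
    m=lab==1+st[1:,4].argmax(); p=P[m]; r=cv2.minAreaRect((p[:,:2]*1000).astype(np.float32))
    (c,(w,h),a)=r
    print(nm,m.sum(),'rect',np.round(c,1),np.round((w,h),1),round(a,1),'mean',p.mean(0).round(4),'z',np.percentile(p[:,2],[5,50,95]).round(4))
def ld(f):
    z=np.load(f); hsv=cv2.cvtColor(z['rgb'],cv2.COLOR_RGB2HSV).astype(int); return z['P'],hsv[...,0],hsv[...,1],hsv[...,2]
if __name__=='__main__':
    P,H,S,V=ld('pics/w1.npz'); Z=P[...,2]; vis=np.mgrid[:480,:640][0]<310
    red=((H<6)|(H>174))&(S>170); bl=(H>105)&(H<125)&(S>150); gr=(H>45)&(H<80)&(S>100)
    rect('board y',(H>22)&(H<35)&(S>150)&(V>90)&(Z<.03)&vis,P)
    rect('spool top',bl&(Z>.045)&vis,P); rect('spool pad',bl&(Z<.012)&vis,P)
    rect('relay top',gr&(Z>.071)&vis,P); rect('relay sh',(Z>.055)&(Z<.071)&(P[...,0]>.51)&(P[...,0]<.6)&(P[...,1]<-.04)&vis,P); rect('relay pad',gr&(Z<.009)&vis,P)
    rect('can cap',(Z>.086)&vis&(P[...,0]<.5)&(P[...,0]>.42),P);rect('can pad',red&(Z<.012)&vis&(P[...,0]>.42),P)
    rect('sidemat',(S<60)&(Z<.01)&(P[...,1]<-.15),P)
    P,H,S,V=ld('pics/w2.npz'); Z=P[...,2]; vis=(np.mgrid[:480,:640][0]<290)&(P[...,1]>.2)
    red=((H<6)|(H>174))&(S>170)
    rect('bar',(S<70)&(Z>.009)&(Z<.0175)&vis,P); rect('arm',red&(Z>.02)&vis,P)
    rect('stopsbase',(S<90)&(V<110)&(Z>.004)&vis,P); 
    rect('stand all',(Z>.008)&vis,P)
E
python3 m2.py
```

```text
board y 1628 rect [552.3 -23.7] [112.5  53.6] 1.2 mean [ 0.5545 -0.0238  0.0188] z [0.0175 0.019  0.0203]
spool top 1601 rect [550.7  32.2] [36.3 45.9] 81.9 mean [0.5508 0.0316 0.0571] z [0.0559 0.0571 0.0584]
spool pad 151 rect [570.1  18.5] [14.9 18.9] 1.3 mean [0.5723 0.0148 0.007 ] z [0.0056 0.007  0.0082]
relay top 2 rect [565.7 -91.7] [0.8 0. ] -90.4 mean [ 0.5657 -0.0917  0.0762] z [0.0761 0.0762 0.0764]
relay sh 1092 rect [551.9 -76.5] [44.  43.7] 3.2 mean [ 0.5519 -0.072   0.0662] z [0.0587 0.067  0.0687]
relay pad 218 rect [579.2 -77.7] [12.1 57.1] 12.6 mean [ 0.578  -0.0728  0.0071] z [0.0059 0.0071 0.0081]
can cap 687 rect [462.6 -24.1] [20.9 20.9] 69.2 mean [ 0.4635 -0.0233  0.0961] z [0.0889 0.0969 0.0982]
can pad 1242 rect [463.1 -23.8] [57.7 57.7] 1.7 mean [ 0.4726 -0.0148  0.0072] z [0.0059 0.0072 0.0087]
sidemat 10192 rect [ 546.2 -218.3] [127.3 130.2] 86.7 mean [ 0.5462 -0.213   0.004 ] z [0.0028 0.004  0.0052]
bar 4787 rect [537.9 312.3] [ 89.7 190. ] 76.3 mean [0.5619 0.3117 0.0133] z [0.0101 0.0141 0.0162]
arm 3181 rect [541.7 311.8] [ 21.5 130.4] 76.1 mean [0.5399 0.3122 0.0326] z [0.0293 0.0313 0.0408]
stopsbase 4841 rect [845.1 311.8] [203.9   4.4] 89.9 mean [0.845  0.2896 0.0225] z [0.0056 0.0206 0.0457]
stand all 9477 rect [538.1 312.7] [ 90.3 190.2] 76.2 mean [0.5561 0.3106 0.0219] z [0.0104 0.0159 0.0379]
```

Measured: 
- Board (0.5515,-0.024), top at z=0.018, yaw about 1.3°.
- Spool (0.551,0.034), relay (0.552,-0.077), can (0.463,-0.024) on its 57.7 mm pad.
- Side mat (0.5435,-0.2645).
- Stand origin (0.5235,0.316), yaw -13.8°. The arm and the bar lengths agree on this.

I'll move the relay first.

>>> {"api": "arm_command", "payload": {"rows": [{"dx":0.004,"dy":-0.456,"dz":-0.1125,"wx":0,"wy":0,"wz":0,"jaw":1},{"dx":0.004,"dy":-0.456,"dz":-0.1125,"wx":0,"wy":0,"wz":0,"jaw":1},{"dx":0.004,"dy":-0.456,"dz":-0.1125,"wx":0,"wy":0,"wz":0,"jaw":1},{"dx":0.004,"dy":-0.456,"dz":-0.1125,"wx":0,"wy":0,"wz":0,"jaw":1},{"dx":0.004,"dy":-0.456,"dz":-0.1125,"wx":0,"wy":0,"wz":0,"jaw":1},{"dx":0.004,"dy":-0.456,"dz":-0.1125,"wx":0,"wy":0,"wz":0,"jaw":1},{"dx":0.004,"dy":-0.456,"dz":-0.1125,"wx":0,"wy":0,"wz":0,"jaw":1},{"dx":0.004,"dy":-0.456,"dz":-0.1125,"wx":0,"wy":0,"wz":0,"jaw":1},{"dx":0.004,"dy":-0.456,"dz":-0.1125,"wx":0,"wy":0,"wz":0,"jaw":1},{"dx":0.004,"dy":-0.456,"dz":-0.1125,"wx":0,"wy":0,"wz":0,"jaw":1},{"dx":0.004,"dy":-0.456,"dz":-0.1125,"wx":0,"wy":0,"wz":0,"jaw":1}]}}

```text
clock: 2.68
eef_pos: [0.5514, -0.0818, 0.1406]
ee_rot: [0.71, 0.704, -0.001, 0.0]
wrist_force: [-0.9, 1.5, -0.5]
opening: 1.001
grasp_force: 0.0
```

>>> {"api": "arm_command", "payload": {"rows": [{"dx":0,"dy":0,"dz":-0.145,"wx":0,"wy":0,"wz":0,"jaw":1},{"dx":0,"dy":0,"dz":-0.145,"wx":0,"wy":0,"wz":0,"jaw":1},{"dx":0,"dy":0,"dz":-0.145,"wx":0,"wy":0,"wz":0,"jaw":1},{"dx":0,"dy":0,"dz":-0.145,"wx":0,"wy":0,"wz":0,"jaw":1},{"dx":0,"dy":0,"dz":-0.145,"wx":0,"wy":0,"wz":0,"jaw":1},{"dx":0,"dy":0,"dz":-0.145,"wx":0,"wy":0,"wz":0,"jaw":-1},{"dx":0,"dy":0,"dz":-0.145,"wx":0,"wy":0,"wz":0,"jaw":-1},{"dx":0,"dy":0,"dz":-0.145,"wx":0,"wy":0,"wz":0,"jaw":-1},{"dx":0,"dy":0,"dz":-0.145,"wx":0,"wy":0,"wz":0,"jaw":-1},{"dx":0,"dy":0,"dz":-0.145,"wx":0,"wy":0,"wz":0,"jaw":-1},{"dx":0,"dy":0,"dz":-0.145,"wx":0,"wy":0,"wz":0,"jaw":-1},{"dx":0,"dy":0,"dz":-0.145,"wx":0,"wy":0,"wz":0,"jaw":-1}]}}

```text
clock: 3.68
eef_pos: [0.5532, -0.0769, 0.0275]
ee_rot: [0.707, 0.707, 0.001, 0.001]
wrist_force: [-1.2, 1.0, 11.7]
opening: 0.51
grasp_force: 59.1
```

>>> {"api": "arm_command", "payload": {"rows": [{"dx":0,"dy":0,"dz":0.06,"wx":0,"wy":0,"wz":0,"jaw":-1},{"dx":0,"dy":0,"dz":0.06,"wx":0,"wy":0,"wz":0,"jaw":-1},{"dx":-0.015,"dy":-0.322,"dz":0.06,"wx":0,"wy":0,"wz":0,"jaw":-1},{"dx":-0.015,"dy":-0.322,"dz":0.06,"wx":0,"wy":0,"wz":0,"jaw":-1},{"dx":-0.015,"dy":-0.322,"dz":0.06,"wx":0,"wy":0,"wz":0,"jaw":-1},{"dx":-0.015,"dy":-0.322,"dz":0.06,"wx":0,"wy":0,"wz":0,"jaw":-1},{"dx":-0.015,"dy":-0.322,"dz":0.06,"wx":0,"wy":0,"wz":0,"jaw":-1},{"dx":-0.015,"dy":-0.322,"dz":0.06,"wx":0,"wy":0,"wz":0,"jaw":-1},{"dx":-0.015,"dy":-0.322,"dz":0.06,"wx":0,"wy":0,"wz":0,"jaw":-1},{"dx":-0.015,"dy":-0.322,"dz":0.06,"wx":0,"wy":0,"wz":0,"jaw":-1},{"dx":-0.015,"dy":-0.322,"dz":0.06,"wx":0,"wy":0,"wz":0,"jaw":-1}]}}

```text
clock: 4.6
eef_pos: [0.5398, -0.3352, 0.0739]
ee_rot: [0.708, 0.706, 0.0, 0.0]
wrist_force: [0.1, -0.1, -1.9]
opening: 0.506
grasp_force: 62.1
```

>>> {"api": "arm_command", "payload": {"rows": [{"dx":0,"dy":0,"dz":-0.03,"wx":0,"wy":0,"wz":0,"jaw":-1},{"dx":0,"dy":0,"dz":-0.045,"wx":0,"wy":0,"wz":0,"jaw":-1},{"dx":0,"dy":0,"dz":-0.06,"wx":0,"wy":0,"wz":0,"jaw":-1},{"dx":0,"dy":0,"dz":-0.0625,"wx":0,"wy":0,"wz":0,"jaw":-1},{"dx":0,"dy":0,"dz":-0.0625,"wx":0,"wy":0,"wz":0,"jaw":-1},{"dx":0,"dy":0,"dz":-0.0625,"wx":0,"wy":0,"wz":0,"jaw":-1}]}}

```text
clock: 5.1
eef_pos: [0.5405, -0.3329, 0.0232]
ee_rot: [0.706, 0.708, 0.0, -0.0]
wrist_force: [-0.0, 1.1, -0.2]
opening: 0.504
grasp_force: 60.9
```

>>> {"api": "arm_command", "payload": {"rows": [{"dx":0,"dy":0,"dz":0,"wx":0,"wy":0,"wz":0,"jaw":1},{"dx":0,"dy":0,"dz":0,"wx":0,"wy":0,"wz":0,"jaw":1},{"dx":0,"dy":0,"dz":0,"wx":0,"wy":0,"wz":0,"jaw":1},{"dx":0,"dy":0,"dz":0,"wx":0,"wy":0,"wz":0,"jaw":1},{"dx":0,"dy":0,"dz":0,"wx":0,"wy":0,"wz":0,"jaw":1},{"dx":0,"dy":0,"dz":0.15,"wx":0,"wy":0,"wz":0,"jaw":1},{"dx":0,"dy":0,"dz":0.15,"wx":0,"wy":0,"wz":0,"jaw":1},{"dx":0,"dy":0,"dz":0.15,"wx":0,"wy":0,"wz":0,"jaw":1},{"dx":0,"dy":0,"dz":0.15,"wx":0,"wy":0,"wz":0,"jaw":1}]}}

```text
clock: 5.85
eef_pos: [0.5432, -0.3363, 0.1504]
ee_rot: [0.707, 0.707, 0.001, 0.005]
wrist_force: [0.1, -0.2, 0.8]
opening: 0.997
grasp_force: 0.0
```

>>> {"api": "arm_command", "payload": {"rows": [{"dx":0.014,"dy":0.46,"dz":0,"wx":0,"wy":0,"wz":0,"jaw":1},{"dx":0.014,"dy":0.46,"dz":0,"wx":0,"wy":0,"wz":0,"jaw":1},{"dx":0.014,"dy":0.46,"dz":0,"wx":0,"wy":0,"wz":0,"jaw":1},{"dx":0.014,"dy":0.46,"dz":0,"wx":0,"wy":0,"wz":0,"jaw":1},{"dx":0.014,"dy":0.46,"dz":0,"wx":0,"wy":0,"wz":0,"jaw":1},{"dx":0.014,"dy":0.46,"dz":0,"wx":0,"wy":0,"wz":0,"jaw":1},{"dx":0.014,"dy":0.46,"dz":0,"wx":0,"wy":0,"wz":0,"jaw":1},{"dx":0.014,"dy":0.46,"dz":0,"wx":0,"wy":0,"wz":0,"jaw":1},{"dx":0.014,"dy":0.46,"dz":0,"wx":0,"wy":0,"wz":0,"jaw":1},{"dx":0.014,"dy":0.46,"dz":0,"wx":0,"wy":0,"wz":0,"jaw":1},{"dx":0.014,"dy":0.46,"dz":0,"wx":0,"wy":0,"wz":0,"jaw":1}]}}

```text
clock: 6.77
eef_pos: [0.5514, 0.0364, 0.1433]
ee_rot: [0.705, 0.709, 0.0, -0.0]
wrist_force: [-0.9, -0.7, 0.5]
opening: 1.001
grasp_force: 0.0
```

>>> {"api": "arm_command", "payload": {"rows": [{"dx":0,"dy":0,"dz":-0.143,"wx":0,"wy":0,"wz":0,"jaw":1},{"dx":0,"dy":0,"dz":-0.143,"wx":0,"wy":0,"wz":0,"jaw":1},{"dx":0,"dy":0,"dz":-0.143,"wx":0,"wy":0,"wz":0,"jaw":1},{"dx":0,"dy":0,"dz":-0.143,"wx":0,"wy":0,"wz":0,"jaw":1},{"dx":0,"dy":0,"dz":-0.143,"wx":0,"wy":0,"wz":0,"jaw":1},{"dx":0,"dy":0,"dz":-0.143,"wx":0,"wy":0,"wz":0,"jaw":-1},{"dx":0,"dy":0,"dz":-0.143,"wx":0,"wy":0,"wz":0,"jaw":-1},{"dx":0,"dy":0,"dz":-0.143,"wx":0,"wy":0,"wz":0,"jaw":-1},{"dx":0,"dy":0,"dz":-0.143,"wx":0,"wy":0,"wz":0,"jaw":-1},{"dx":0,"dy":0,"dz":-0.143,"wx":0,"wy":0,"wz":0,"jaw":-1},{"dx":0,"dy":0,"dz":-0.143,"wx":0,"wy":0,"wz":0,"jaw":-1},{"dx":0,"dy":0,"dz":-0.143,"wx":0,"wy":0,"wz":0,"jaw":-1}]}}

```text
clock: 7.77
eef_pos: [0.5524, 0.0334, 0.0312]
ee_rot: [0.707, 0.707, 0.001, 0.001]
wrist_force: [-1.0, -1.0, 12.3]
opening: 0.533
grasp_force: 59.3
```

>>> {"api": "arm_command", "payload": {"rows": [{"dx":0,"dy":0,"dz":0.03,"wx":0,"wy":0,"wz":0,"jaw":-1},{"dx":0,"dy":0,"dz":0.06,"wx":0,"wy":0,"wz":0,"jaw":-1},{"dx":0,"dy":0,"dz":0.0625,"wx":0,"wy":0,"wz":0,"jaw":-1},{"dx":0,"dy":0,"dz":0.0625,"wx":0,"wy":0,"wz":0,"jaw":-1}]}}

```text
clock: 8.1
eef_pos: [0.5525, 0.0336, 0.081]
ee_rot: [0.707, 0.707, 0.002, 0.001]
wrist_force: [0.8, -0.1, -3.4]
opening: 0.538
grasp_force: 62.7
```

Run:
```python
from h import *
print(bot.get_obs()['opening'],bot.get_obs()['eef_pos'])
rgb,P,*_=cam('side'); save('s2.png',np.hstack([cv2.resize(rgb[130:330,220:440],(528,480))])); np.savez('pics/s2.npz',rgb=rgb,P=P)
```

```text
0.5383385766607868 [0.55250389 0.03358329 0.08095475]
```

View pics/s2.png

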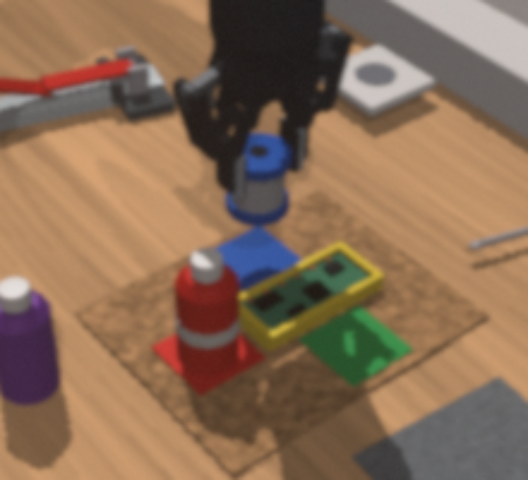

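The spool hangs upright in the jaws at crop (262,175), the board lies undisturbed and all the pads are visible. Continuing to the side mat.

>>> {"api": "arm_command", "payload": {"rows": [{"dx":-0.01,"dy":-0.373,"dz":0,"wx":0,"wy":0,"wz":0,"jaw":-1},{"dx":-0.01,"dy":-0.373,"dz":0,"wx":0,"wy":0,"wz":0,"jaw":-1},{"dx":-0.01,"dy":-0.373,"dz":0,"wx":0,"wy":0,"wz":0,"jaw":-1},{"dx":-0.01,"dy":-0.373,"dz":0,"wx":0,"wy":0,"wz":0,"jaw":-1},{"dx":-0.01,"dy":-0.373,"dz":0,"wx":0,"wy":0,"wz":0,"jaw":-1},{"dx":-0.01,"dy":-0.373,"dz":0,"wx":0,"wy":0,"wz":0,"jaw":-1},{"dx":-0.01,"dy":-0.373,"dz":0,"wx":0,"wy":0,"wz":0,"jaw":-1},{"dx":-0.01,"dy":-0.373,"dz":0,"wx":0,"wy":0,"wz":0,"jaw":-1},{"dx":-0.01,"dy":-0.373,"dz":0,"wx":0,"wy":0,"wz":0,"jaw":-1},{"dx":-0.01,"dy":-0.373,"dz":0,"wx":0,"wy":0,"wz":0,"jaw":-1}]}}

```text
clock: 8.98
eef_pos: [0.5424, -0.2652, 0.0776]
ee_rot: [0.708, 0.706, -0.0, -0.001]
wrist_force: [-1.1, 1.0, -2.4]
opening: 0.536
grasp_force: 62.7
```

>>> {"api": "arm_command", "payload": {"rows": [{"dx":0,"dy":0,"dz":-0.03,"wx":0,"wy":0,"wz":0,"jaw":-1},{"dx":0,"dy":0,"dz":-0.045,"wx":0,"wy":0,"wz":0,"jaw":-1},{"dx":0,"dy":0,"dz":-0.06,"wx":0,"wy":0,"wz":0,"jaw":-1},{"dx":0,"dy":0,"dz":-0.065,"wx":0,"wy":0,"wz":0,"jaw":-1},{"dx":0,"dy":0,"dz":-0.065,"wx":0,"wy":0,"wz":0,"jaw":-1},{"dx":0,"dy":0,"dz":-0.065,"wx":0,"wy":0,"wz":0,"jaw":-1}]}}

```text
clock: 9.48
eef_pos: [0.5433, -0.2638, 0.0266]
ee_rot: [0.707, 0.708, -0.0, -0.0]
wrist_force: [-0.5, 0.5, -2.7]
opening: 0.533
grasp_force: 65.6
```

>>> {"api": "arm_command", "payload": {"rows": [{"dx":0,"dy":0,"dz":-0.002,"wx":0,"wy":0,"wz":0,"jaw":-1},{"dx":0,"dy":0,"dz":-0.002,"wx":0,"wy":0,"wz":0,"jaw":-1},{"dx":0,"dy":0,"dz":-0.002,"wx":0,"wy":0,"wz":0,"jaw":-1}]}}

```text
clock: 9.73
eef_pos: [0.5434, -0.2633, 0.0261]
ee_rot: [0.707, 0.708, 0.0, -0.0]
wrist_force: [-3.0, 5.1, 10.9]
opening: 0.535
grasp_force: 66.5
```

Run:
```python
from h import *
o=bot.get_obs();print(o['wrist_force'],o['eef_pos'])
rgb,P,*_=cam('side'); save('s3.png',cv2.resize(rgb[260:440,360:540],(480,480))); np.savez('pics/s3.npz',rgb=rgb,P=P)
```

```text
[-2.97000729  5.13071415 10.92326393] [ 0.54339544 -0.26330456  0.02613763]
```

View pics/s3.png

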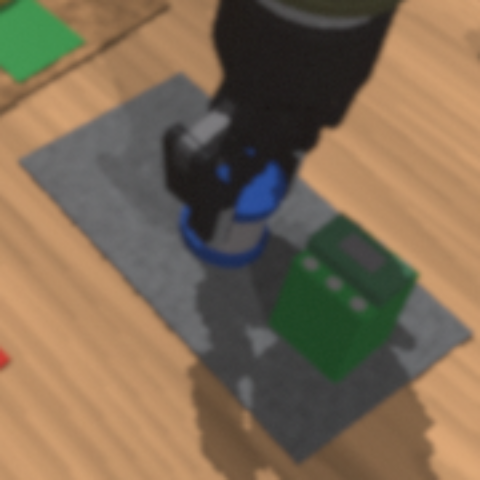

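The spool is down (11 N contact) at crop (225,235), and the relay stands upright at (340,300). Release and go to the can.

>>> {"api": "arm_command", "payload": {"rows": [{"dx":0,"dy":0,"dz":0.001,"wx":0,"wy":0,"wz":0,"jaw":1},{"dx":0,"dy":0,"dz":0.001,"wx":0,"wy":0,"wz":0,"jaw":1},{"dx":0,"dy":0,"dz":0.001,"wx":0,"wy":0,"wz":0,"jaw":1},{"dx":0,"dy":0,"dz":0.001,"wx":0,"wy":0,"wz":0,"jaw":1},{"dx":0,"dy":0,"dz":0.001,"wx":0,"wy":0,"wz":0,"jaw":1},{"dx":0,"dy":0,"dz":0.15,"wx":0,"wy":0,"wz":0,"jaw":1},{"dx":0,"dy":0,"dz":0.15,"wx":0,"wy":0,"wz":0,"jaw":1},{"dx":0,"dy":0,"dz":0.15,"wx":0,"wy":0,"wz":0,"jaw":1},{"dx":0,"dy":0,"dz":0.15,"wx":0,"wy":0,"wz":0,"jaw":1}]}}

```text
clock: 10.53
eef_pos: [0.5464, -0.2662, 0.1518]
ee_rot: [0.707, 0.707, 0.002, 0.004]
wrist_force: [1.2, -0.7, -0.0]
opening: 0.998
grasp_force: 0.0
```

>>> {"api": "arm_command", "payload": {"rows": [{"dx":-0.1,"dy":0.301,"dz":0,"wx":0,"wy":0,"wz":0,"jaw":1},{"dx":-0.1,"dy":0.301,"dz":0,"wx":0,"wy":0,"wz":0,"jaw":1},{"dx":-0.1,"dy":0.301,"dz":0,"wx":0,"wy":0,"wz":0,"jaw":1},{"dx":-0.1,"dy":0.301,"dz":0,"wx":0,"wy":0,"wz":0,"jaw":1},{"dx":-0.1,"dy":0.301,"dz":0,"wx":0,"wy":0,"wz":0,"jaw":1},{"dx":-0.1,"dy":0.301,"dz":0,"wx":0,"wy":0,"wz":0,"jaw":1},{"dx":-0.1,"dy":0.301,"dz":0,"wx":0,"wy":0,"wz":0,"jaw":1},{"dx":-0.1,"dy":0.301,"dz":0,"wx":0,"wy":0,"wz":0,"jaw":1},{"dx":-0.1,"dy":0.301,"dz":0,"wx":0,"wy":0,"wz":0,"jaw":1}]}}

```text
clock: 11.28
eef_pos: [0.4638, -0.0242, 0.1454]
ee_rot: [0.707, 0.707, 0.0, 0.0]
wrist_force: [0.6, 0.7, 0.6]
opening: 1.003
grasp_force: 0.0
```

>>> {"api": "arm_command", "payload": {"rows": [{"dx":0,"dy":0,"dz":-0.144,"wx":0,"wy":0,"wz":0,"jaw":1},{"dx":0,"dy":0,"dz":-0.144,"wx":0,"wy":0,"wz":0,"jaw":1},{"dx":0,"dy":0,"dz":-0.144,"wx":0,"wy":0,"wz":0,"jaw":1},{"dx":0,"dy":0,"dz":-0.144,"wx":0,"wy":0,"wz":0,"jaw":1},{"dx":0,"dy":0,"dz":-0.144,"wx":0,"wy":0,"wz":0,"jaw":1},{"dx":0,"dy":0,"dz":-0.144,"wx":0,"wy":0,"wz":0,"jaw":-1},{"dx":0,"dy":0,"dz":-0.144,"wx":0,"wy":0,"wz":0,"jaw":-1},{"dx":0,"dy":0,"dz":-0.144,"wx":0,"wy":0,"wz":0,"jaw":-1},{"dx":0,"dy":0,"dz":-0.144,"wx":0,"wy":0,"wz":0,"jaw":-1},{"dx":0,"dy":0,"dz":-0.144,"wx":0,"wy":0,"wz":0,"jaw":-1},{"dx":0,"dy":0,"dz":-0.144,"wx":0,"wy":0,"wz":0,"jaw":-1},{"dx":0,"dy":0,"dz":-0.144,"wx":0,"wy":0,"wz":0,"jaw":-1}]}}

```text
clock: 12.28
eef_pos: [0.4641, -0.0244, 0.0319]
ee_rot: [0.707, 0.707, 0.001, 0.001]
wrist_force: [-1.0, -1.0, 13.5]
opening: 0.503
grasp_force: 58.8
```

>>> {"api": "arm_command", "payload": {"rows": [{"dx":0,"dy":0,"dz":0.03,"wx":0,"wy":0,"wz":0,"jaw":-1},{"dx":0,"dy":0,"dz":0.0625,"wx":0,"wy":0,"wz":0,"jaw":-1},{"dx":0,"dy":0,"dz":0.0625,"wx":0,"wy":0,"wz":0,"jaw":-1},{"dx":0.105,"dy":-0.214,"dz":0.0625,"wx":0,"wy":0,"wz":0,"jaw":-1},{"dx":0.105,"dy":-0.214,"dz":0.0625,"wx":0,"wy":0,"wz":0,"jaw":-1},{"dx":0.105,"dy":-0.214,"dz":0.0625,"wx":0,"wy":0,"wz":0,"jaw":-1},{"dx":0.105,"dy":-0.214,"dz":0.0625,"wx":0,"wy":0,"wz":0,"jaw":-1},{"dx":0.105,"dy":-0.214,"dz":0.0625,"wx":0,"wy":0,"wz":0,"jaw":-1},{"dx":0.105,"dy":-0.214,"dz":0.0625,"wx":0,"wy":0,"wz":0,"jaw":-1},{"dx":0.105,"dy":-0.214,"dz":0.0625,"wx":0,"wy":0,"wz":0,"jaw":-1}]}}

```text
clock: 13.12
eef_pos: [0.5473, -0.1969, 0.0801]
ee_rot: [0.708, 0.706, 0.0, 0.0]
wrist_force: [-1.1, 1.0, -2.7]
opening: 0.499
grasp_force: 61.6
```

>>> {"api": "arm_command", "payload": {"rows": [{"dx":0,"dy":0,"dz":-0.03,"wx":0,"wy":0,"wz":0,"jaw":-1},{"dx":0,"dy":0,"dz":-0.045,"wx":0,"wy":0,"wz":0,"jaw":-1},{"dx":0,"dy":0,"dz":-0.06,"wx":0,"wy":0,"wz":0,"jaw":-1},{"dx":0,"dy":0,"dz":-0.066,"wx":0,"wy":0,"wz":0,"jaw":-1},{"dx":0,"dy":0,"dz":-0.066,"wx":0,"wy":0,"wz":0,"jaw":-1},{"dx":0,"dy":0,"dz":-0.066,"wx":0,"wy":0,"wz":0,"jaw":-1}]}}

```text
clock: 13.62
eef_pos: [0.5464, -0.1938, 0.0282]
ee_rot: [0.707, 0.708, -0.001, -0.001]
wrist_force: [-4.8, 2.2, 15.4]
opening: 0.508
grasp_force: 62.9
```

>>> {"api": "arm_command", "payload": {"rows": [{"dx":0,"dy":0,"dz":0.001,"wx":0,"wy":0,"wz":0,"jaw":1},{"dx":0,"dy":0,"dz":0.001,"wx":0,"wy":0,"wz":0,"jaw":1},{"dx":0,"dy":0,"dz":0.001,"wx":0,"wy":0,"wz":0,"jaw":1},{"dx":0,"dy":0,"dz":0.001,"wx":0,"wy":0,"wz":0,"jaw":1},{"dx":0,"dy":0,"dz":0.001,"wx":0,"wy":0,"wz":0,"jaw":1},{"dx":0,"dy":0,"dz":0.256,"wx":0,"wy":0,"wz":0,"jaw":1},{"dx":0,"dy":0,"dz":0.256,"wx":0,"wy":0,"wz":0,"jaw":1},{"dx":0,"dy":0,"dz":0.256,"wx":0,"wy":0,"wz":0,"jaw":1},{"dx":0,"dy":0,"dz":0.256,"wx":0,"wy":0,"wz":0,"jaw":1},{"dx":0,"dy":0,"dz":0.256,"wx":0,"wy":0,"wz":0,"jaw":1},{"dx":0,"dy":0,"dz":0.256,"wx":0,"wy":0,"wz":0,"jaw":1},{"dx":0,"dy":0,"dz":0.256,"wx":0,"wy":0,"wz":0,"jaw":1}]}}

```text
clock: 14.62
eef_pos: [0.5484, -0.1956, 0.2345]
ee_rot: [0.707, 0.707, 0.001, 0.002]
wrist_force: [0.1, 0.2, -0.5]
opening: 1.001
grasp_force: 0.0
```

Run:
```python
from h import *
rgb,P,*_=cam('wrist'); np.savez('pics/w3.npz',rgb=rgb,P=P); a=rgb
rgb,P,*_=cam('side'); np.savez('pics/s4.npz',rgb=rgb,P=P)
print(bot.get_obs()['eef_pos'])
save('ws3.png',np.hstack([a[:,120:520],rgb[:,240:640]]))
```

```text
[ 0.54679422 -0.19521737  0.23143632]
```

>>> {"api": "arm_command", "payload": {"rows": [{"dx":0,"dy":0.204,"dz":0,"wx":0,"wy":0,"wz":0,"jaw":1},{"dx":0,"dy":0.204,"dz":0,"wx":0,"wy":0,"wz":0,"jaw":1},{"dx":0,"dy":0.204,"dz":0,"wx":0,"wy":0,"wz":0,"jaw":1},{"dx":0,"dy":0.204,"dz":0,"wx":0,"wy":0,"wz":0,"jaw":1},{"dx":0,"dy":0.204,"dz":0,"wx":0,"wy":0,"wz":0,"jaw":1},{"dx":0,"dy":0.204,"dz":0,"wx":0,"wy":0,"wz":0,"jaw":1}]}}

```text
clock: 15.22
eef_pos: [0.5466, -0.0292, 0.2304]
ee_rot: [0.705, 0.709, -0.001, -0.001]
wrist_force: [-0.0, -0.8, -0.2]
opening: 0.999
grasp_force: 0.0
```

```bash
cat > m3.py <<'E'
from m2 import *
P,H,S,V=ld('pics/w4.npz'); Z=P[...,2]; vis=(np.mgrid[:480,:640][0]<305)&(P[...,1]>-.14)
rect('board y',(H>22)&(H<35)&(S>150)&(V>90)&(Z<.03)&vis,P)
rect('board all',(Z>.013)&vis&(P[...,0]>.45),P)
rect('spool pad',(H>105)&(H<125)&(S>150)&(Z<.012)&vis,P)
rect('relay pad',(H>45)&(H<80)&(S>100)&(Z<.009)&vis,P)
rect('can pad',((H<6)|(H>174))&(S>170)&(Z<.012)&vis&(P[...,0]>.42),P)
E
python3 - <<'E'
from h import *
rgb,P,*_=cam('wrist'); np.savez('pics/w4.npz',rgb=rgb,P=P); print(bot.get_obs()['eef_pos'])
E
python3 m3.py
```

```text
[ 0.54668297 -0.03141799  0.2305031 ]
board y 1823 rect [552.9 -23.9] [110.   53.8] 1.1 mean [ 0.5532 -0.0213  0.0187] z [0.0175 0.019  0.0203]
board all 5736 rect [553.  -22.1] [110.2  50.4] 1.3 mean [ 0.553  -0.0215  0.0168] z [0.0142 0.0163 0.0198]
spool pad 2164 rect [549.   31.6] [56.1 46.3] 1.4 mean [0.5506 0.0271 0.0071] z [0.0058 0.0071 0.0084]
relay pad 2800 rect [552.5 -79.9] [57.9 58.8] 1.8 mean [ 0.5523 -0.0786  0.0071] z [0.0059 0.007  0.0083]
can pad 3201 rect [462.8 -23.8] [58.1 58.2] 1.5 mean [ 0.4631 -0.0229  0.0072] z [0.0059 0.0072 0.0084]
```

View pics/ws3.png

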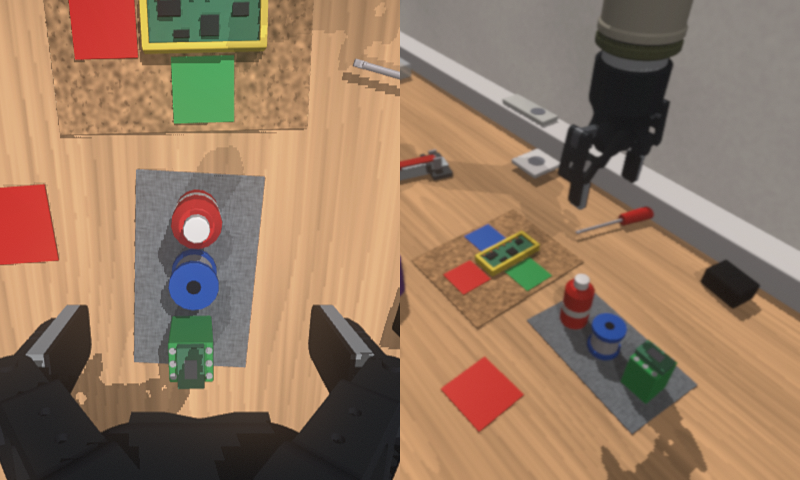

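Wrist view: can at (196,228), spool at (193,288) and relay at (190,360), all upright on the grey mat, with all three pads free. The board is at (0.553,-0.0228), yaw 1.3°. I'll turn the tool to grip across the board's width and check the fingertip depth at 50 mm opening.

>>> {"api": "arm_command", "payload": {"rows": [{"dx":-0.03,"dy":0.01,"dz":-0.1,"wx":0,"wy":0,"wz":0.25,"jaw":0.3},{"dx":-0.03,"dy":0.01,"dz":-0.1,"wx":0,"wy":0,"wz":0.25,"jaw":0.3},{"dx":-0.03,"dy":0.01,"dz":-0.1,"wx":0,"wy":0,"wz":0.25,"jaw":0.3},{"dx":-0.03,"dy":0.01,"dz":-0.1,"wx":0,"wy":0,"wz":0.25,"jaw":0.3},{"dx":-0.03,"dy":0.01,"dz":-0.1,"wx":0,"wy":0,"wz":0.25,"jaw":0.3},{"dx":-0.03,"dy":0.01,"dz":-0.1,"wx":0,"wy":0,"wz":0.25,"jaw":0.3},{"dx":-0.03,"dy":0.01,"dz":-0.1,"wx":0,"wy":0,"wz":0.25,"jaw":0.3},{"dx":-0.03,"dy":0.01,"dz":-0.1,"wx":0,"wy":0,"wz":0.25,"jaw":0.3}]}}

```text
clock: 15.93
eef_pos: [0.5228, -0.0262, 0.1509]
ee_rot: [0.383, 0.924, -0.001, -0.001]
wrist_force: [0.1, 0.1, 0.1]
opening: 0.652
grasp_force: 0.0
```

>>> {"api": "arm_command", "payload": {"rows": [{"dx":0,"dy":0,"dz":0,"wx":0,"wy":0,"wz":0.257,"jaw":0.3},{"dx":0,"dy":0,"dz":0,"wx":0,"wy":0,"wz":0.257,"jaw":0.3},{"dx":0,"dy":0,"dz":0,"wx":0,"wy":0,"wz":0.257,"jaw":0.3},{"dx":0,"dy":0,"dz":0,"wx":0,"wy":0,"wz":0.257,"jaw":0.3},{"dx":0,"dy":0,"dz":0,"wx":0,"wy":0,"wz":0.257,"jaw":0.3},{"dx":0,"dy":0,"dz":0,"wx":0,"wy":0,"wz":0.257,"jaw":0.3},{"dx":0,"dy":0,"dz":0,"wx":0,"wy":0,"wz":0.257,"jaw":0.3},{"dx":0,"dy":0,"dz":0,"wx":0,"wy":0,"wz":0.257,"jaw":0.3},{"dx":0,"dy":0,"dz":0,"wx":0,"wy":0,"wz":0.257,"jaw":0.3}]}}

```text
clock: 16.68
eef_pos: [0.5231, -0.0251, 0.1515]
ee_rot: [-0.008, 1.0, 0.0, -0.001]
wrist_force: [-0.4, -0.2, -0.3]
opening: 0.653
grasp_force: 0.0
```

Run:
```python
from h import *
o=bot.get_obs(); rgb,P,*_=cam('wrist'); np.savez('pics/w5.npz',rgb=rgb,P=P)
q=(P-o['eef_pos'])@R.from_quat(o['ee_rot']).as_matrix()   # tool coords
print(o['eef_pos'],R.from_quat(o['ee_rot']).as_euler('ZYX',degrees=True),o['opening'],o['qpos'].round(2))
m=np.isfinite(q[...,2])&(q[...,2]<.05)&(abs(q[...,0])<.03)&(abs(q[...,1])<.08)
for s in (-1,1):
    k=m&(q[...,1]*s>.01); t=q[k]; t=t[t[:,2]>np.percentile(t[:,2],50)]
    print(s,k.sum(),'zmax',np.percentile(q[k][:,2],[90,98,100]).round(4), q[k][q[k][:,2]>np.percentile(q[k][:,2],95)].mean(0).round(4))
rgb2=cam('side')[0]
save('w5.png',np.hstack([rgb[:,120:520],cv2.resize(rgb2[100:340,240:440],(400,480))]))
```

```text
[ 0.52307615 -0.02513441  0.15145905] [-1.79035367e+02 -6.72421789e-02  1.79997639e+02] 0.6525130492726559 [ 0.42  0.56 -0.68  2.1   0.56  0.67  0.94]
-1 28867 zmax [-0.0462 -0.0183 -0.0045] [ 0.0047 -0.0315 -0.0199]
1 28163 zmax [-0.0444 -0.0181 -0.0046] [ 0.0047  0.0301 -0.0197]
```

View pics/w5.png

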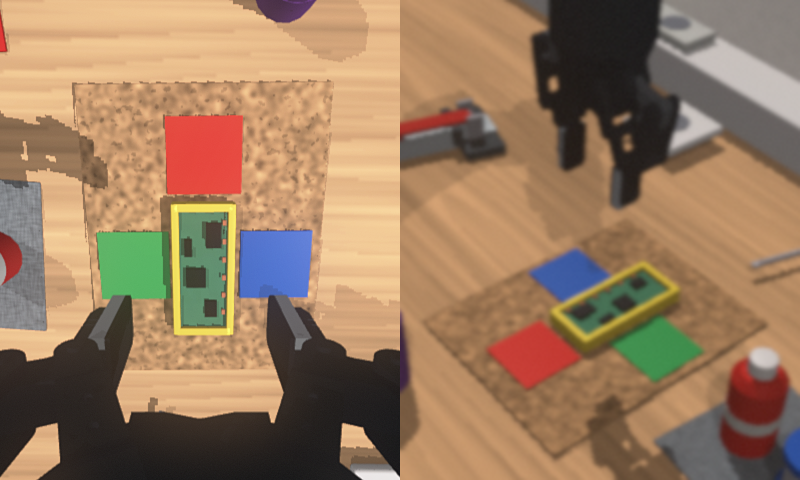

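The board lies between the fingers at (203,270). The fingertips sit 4.5 mm behind the TCP at this opening. I'll grip 42 mm behind the board's centre, clear of the pads, with TCP z=0.003.

>>> {"api": "arm_command", "payload": {"rows": [{"dx":-0.015,"dy":0,"dz":-0.09,"wx":0,"wy":0,"wz":0,"jaw":0.6},{"dx":-0.015,"dy":0,"dz":-0.09,"wx":0,"wy":0,"wz":0,"jaw":0.6},{"dx":-0.015,"dy":0,"dz":-0.12,"wx":0,"wy":0,"wz":0,"jaw":0.6},{"dx":-0.015,"dy":0,"dz":-0.15,"wx":0,"wy":0,"wz":0,"jaw":0.6},{"dx":-0.015,"dy":0,"dz":-0.175,"wx":0,"wy":0,"wz":0,"jaw":0.6},{"dx":-0.015,"dy":0,"dz":-0.184,"wx":0,"wy":0,"wz":0,"jaw":0.6},{"dx":-0.015,"dy":0,"dz":-0.184,"wx":0,"wy":0,"wz":0,"jaw":0.6},{"dx":-0.015,"dy":0,"dz":-0.184,"wx":0,"wy":0,"wz":0,"jaw":0.6}]}}

```text
clock: 17.45
eef_pos: [0.5115, -0.0238, 0.0052]
ee_rot: [-0.011, 1.0, -0.0, -0.0]
wrist_force: [-0.1, 0.1, 0.9]
opening: 0.802
grasp_force: 0.0
```

>>> {"api": "arm_command", "payload": {"rows": [{"dx":0,"dy":0,"dz":0,"wx":0,"wy":0,"wz":0,"jaw":-1},{"dx":0,"dy":0,"dz":0,"wx":0,"wy":0,"wz":0,"jaw":-1},{"dx":0,"dy":0,"dz":0,"wx":0,"wy":0,"wz":0,"jaw":-1},{"dx":0,"dy":0,"dz":0,"wx":0,"wy":0,"wz":0,"jaw":-1},{"dx":0,"dy":0,"dz":0,"wx":0,"wy":0,"wz":0,"jaw":-1},{"dx":0,"dy":0,"dz":0,"wx":0,"wy":0,"wz":0,"jaw":-1}]}}

```text
clock: 17.95
eef_pos: [0.5121, -0.024, 0.0064]
ee_rot: [-0.011, 1.0, 0.0, 0.001]
wrist_force: [-0.9, 1.2, 5.4]
opening: 0.563
grasp_force: 61.6
```

>>> {"api": "arm_command", "payload": {"rows": [{"dx":0,"dy":0,"dz":0.03,"wx":0,"wy":0,"wz":0,"jaw":-1},{"dx":0,"dy":0,"dz":0.08,"wx":0,"wy":0,"wz":0,"jaw":-1},{"dx":0,"dy":0.05,"dz":0.08,"wx":0,"wy":0,"wz":0,"jaw":-1},{"dx":-0.04,"dy":0.1,"dz":0.08,"wx":0,"wy":0,"wz":0,"jaw":-1},{"dx":-0.06,"dy":0.15,"dz":0.08,"wx":0,"wy":0,"wz":-0.02,"jaw":-1},{"dx":-0.08,"dy":0.2,"dz":0.08,"wx":0,"wy":0,"wz":-0.04,"jaw":-1},{"dx":-0.1,"dy":0.25,"dz":0.08,"wx":0,"wy":0,"wz":-0.06,"jaw":-1},{"dx":-0.12,"dy":0.3,"dz":0.08,"wx":0,"wy":0,"wz":-0.084,"jaw":-1},{"dx":-0.13,"dy":0.34,"dz":0.08,"wx":0,"wy":0,"wz":-0.084,"jaw":-1},{"dx":-0.15,"dy":0.38,"dz":0.08,"wx":0,"wy":0,"wz":-0.084,"jaw":-1},{"dx":-0.17,"dy":0.42,"dz":0.08,"wx":0,"wy":0,"wz":-0.084,"jaw":-1},{"dx":-0.18,"dy":0.45,"dz":0.08,"wx":0,"wy":0,"wz":-0.084,"jaw":-1}]}}

```text
clock: 18.95
eef_pos: [0.3652, 0.3397, 0.0701]
ee_rot: [0.119, 0.993, 0.001, 0.0]
wrist_force: [0.5, 0.4, -1.6]
opening: 0.562
grasp_force: 62.6
```

>>> {"api": "arm_command", "payload": {"rows": [{"dx":0,"dy":0.023,"dz":0,"wx":0,"wy":0,"wz":0,"jaw":-1},{"dx":0,"dy":0.023,"dz":0,"wx":0,"wy":0,"wz":0,"jaw":-1},{"dx":0,"dy":0.023,"dz":0,"wx":0,"wy":0,"wz":0,"jaw":-1},{"dx":0,"dy":0.023,"dz":0,"wx":0,"wy":0,"wz":0,"jaw":-1}]}}

```text
clock: 19.28
eef_pos: [0.3677, 0.3534, 0.0694]
ee_rot: [0.121, 0.993, -0.0, 0.0]
wrist_force: [-0.2, -0.7, -0.8]
opening: 0.567
grasp_force: 62.6
```

Run:
```python
from m2 import *
o=bot.get_obs(); print(o['eef_pos'],R.from_quat(o['ee_rot']).as_euler('ZYX',degrees=True).round(2),o['opening'],o['qpos'].round(2))
rs=[]
for n in('scene','side'):
    rgb,P,*_=cam(n); np.savez(f'pics/{n}6.npz',rgb=rgb,P=P); rs.append(rgb)
    P,H,S,V=ld(f'pics/{n}6.npz'); rect(n+' board',(H>22)&(H<35)&(S>150)&(V>90)&(P[...,1]>.2)&(P[...,0]<.6)&(P[...,2]<.2),P)
save('f6.png',np.hstack([cv2.resize(rs[0][130:250,350:500],(400,320)),cv2.resize(rs[1][100:220,150:300],(400,320))]))
```

```text
[0.36768944 0.35342719 0.06940851] [ 1.6609e+02  3.0000e-02 -1.7999e+02] 0.5669595934552459 [-0.61  0.63 -0.39  2.2   0.59  0.41 -0.15]
scene board 196 rect [417.9 338.5] [50.7 91.2] 76.6 mean [0.4336 0.3285 0.0782] z [0.0727 0.0786 0.0819]
side board 271 rect [418.4 336.5] [50.7 81.8] 77.7 mean [0.4175 0.3197 0.0758] z [0.0698 0.0766 0.0799]
```

View pics/f6.png

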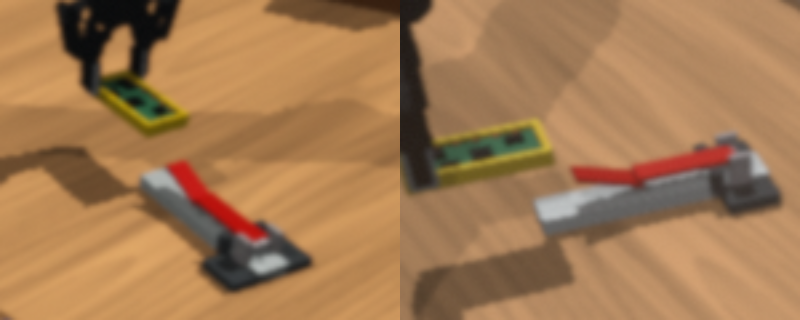

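Left: the board is level at (145,105), ahead of the arm's lip at (175,165). Right: the board at (490,150) and the lip at (580,173). The angle is right, so I'll check the lateral offset and level against the stand in the same pictures.

Run:
```python
from m2 import *
th=np.radians(-13.8);u=np.array([np.cos(th),np.sin(th)]);n=np.array([-u[1],u[0]]);o=np.array([.5235,.3163])
for nm in('scene','side'):
    P,H,S,V=ld(f'pics/{nm}6.npz'); Z=P[...,2]; a=(P[...,:2]-o)@u; l=(P[...,:2]-o)@n
    ok=(abs(l)<.06)&(a>-.2)&(a<.12)
    def st(k,m):
        A=np.c_[a[m],l[m],np.ones(m.sum())]; c=np.linalg.lstsq(A,Z[m],rcond=None)[0]
        print(nm,k,m.sum(),'l',np.percentile(l[m],[2,50,98]).round(4),'a',np.percentile(a[m],[2,98]).round(4),'slope',c[:2].round(3),'z@0l',np.median(Z[m]).round(4))
    st('boardtop',ok&(H>22)&(H<90)&(S>90)&(Z>.074)&(Z<.09)&(a<-.05))
    st('arm',ok&((H<6)|(H>174))&(S>150)&(Z>.02)&(Z<.06))
    st('bartop',ok&(S<70)&(Z>.011)&(Z<.0175)&(a<-.03))
```

```text
scene boardtop 373 l [-0.0275 -0.0029  0.0212] a [-0.1685 -0.0642] slope [-0.005  0.004] z@0l 0.0783
scene arm 272 l [-0.0118 -0.0003  0.0117] a [-0.0428  0.0787] slope [-0.058  0.008] z@0l 0.0308
scene bartop 104 l [-0.0186 -0.0056  0.0094] a [-0.0799 -0.0306] slope [0.012 0.022] z@0l 0.0143
side boardtop 314 l [-0.0297 -0.0208  0.0201] a [-0.1462 -0.0673] slope [-0.007  0.   ] z@0l 0.0776
side arm 323 l [-0.0132 -0.0024  0.0097] a [-0.0447  0.0771] slope [-0.062 -0.012] z@0l 0.0287
side bartop 210 l [-0.0189 -0.0032  0.0147] a [-0.0789 -0.0313] slope [-0.003  0.004] z@0l 0.0129
```

>>> {"api": "arm_command", "payload": {"rows": [{"dx":0.001,"dy":0.003,"dz":-0.03,"wx":0,"wy":0,"wz":0,"jaw":-1},{"dx":0.001,"dy":0.003,"dz":-0.045,"wx":0,"wy":0,"wz":0,"jaw":-1},{"dx":0.001,"dy":0.003,"dz":-0.06,"wx":0,"wy":0,"wz":0,"jaw":-1},{"dx":0.001,"dy":0.003,"dz":-0.06,"wx":0,"wy":0,"wz":0,"jaw":-1},{"dx":0.001,"dy":0.003,"dz":-0.06,"wx":0,"wy":0,"wz":0,"jaw":-1},{"dx":0.001,"dy":0.003,"dz":-0.06,"wx":0,"wy":0,"wz":0,"jaw":-1}]}}

```text
clock: 19.88
eef_pos: [0.3685, 0.3564, 0.0214]
ee_rot: [0.121, 0.993, -0.0, 0.0]
wrist_force: [-0.2, -0.3, -0.2]
opening: 0.566
grasp_force: 62.6
```

```bash
cat > chk.py <<'E'
from m2 import *
import sys
t=sys.argv[1]; zlo,zhi=map(float,sys.argv[2:4])
o=bot.get_obs(); print(o['eef_pos'].round(4),o['wrist_force'].round(1),R.from_quat(o['ee_rot']).as_euler('ZYX',degrees=True).round(2))
th=np.radians(-13.8);u=np.array([np.cos(th),np.sin(th)]);n=np.array([-u[1],u[0]]);oo=np.array([.5235,.3163])
for nm in('scene','side'):
    rgb,P,*_=cam(nm); np.savez(f'pics/{nm}{t}.npz',rgb=rgb,P=P)
    P,H,S,V=ld(f'pics/{nm}{t}.npz'); Z=P[...,2]; a=(P[...,:2]-oo)@u; l=(P[...,:2]-oo)@n
    ok=(abs(l)<.06)&(a>-.2)&(a<.12)
    def st(k,m):
        if m.sum()<10: print(k,'few');return
        A=np.c_[a[m],l[m],np.ones(m.sum())]; c=np.linalg.lstsq(A,Z[m],rcond=None)[0]
        print(nm,k,m.sum(),'l',np.percentile(l[m],[2,50,98]).round(4),'a',np.percentile(a[m],[2,98]).round(4),'slope',c[:2].round(3),'z',np.median(Z[m]).round(4))
    st('boardtop',ok&(H>22)&(H<90)&(S>90)&(Z>zlo)&(Z<zhi))
    st('arm',ok&((H<6)|(H>174))&(S>150)&(Z>.02)&(Z<.07))
E
python3 chk.py 7 .022 .042
```

```text
[0.3685 0.3564 0.0214] [-0.2 -0.3 -0.2] [ 1.661e+02  1.000e-02 -1.800e+02]
scene boardtop 386 l [-0.0241 -0.0022  0.0248] a [-0.1699 -0.0644] slope [-0.004  0.037] z 0.0303
scene arm 269 l [-0.0117 -0.0003  0.0122] a [-0.0426  0.0791] slope [-0.059 -0.016] z 0.0306
side boardtop 383 l [-0.0263 -0.0198  0.0241] a [-0.1459 -0.0672] slope [-0.009  0.03 ] z 0.0289
side arm 322 l [-0.0133 -0.0026  0.0088] a [-0.0444  0.0762] slope [-0.059 -0.001] z 0.0289
```

>>> {"api": "arm_command", "payload": {"rows": [{"dx":0.012,"dy":-0.003,"dz":-0.0012,"wx":0,"wy":0,"wz":0,"jaw":-1},{"dx":0.024,"dy":-0.006,"dz":-0.0012,"wx":0,"wy":0,"wz":0,"jaw":-1},{"dx":0.036,"dy":-0.0089,"dz":-0.0012,"wx":0,"wy":0,"wz":0,"jaw":-1},{"dx":0.048,"dy":-0.0118,"dz":-0.0012,"wx":0,"wy":0,"wz":0,"jaw":-1},{"dx":0.06,"dy":-0.0148,"dz":-0.0012,"wx":0,"wy":0,"wz":0,"jaw":-1},{"dx":0.066,"dy":-0.0162,"dz":-0.0012,"wx":0,"wy":0,"wz":0,"jaw":-1},{"dx":0.072,"dy":-0.0177,"dz":-0.0012,"wx":0,"wy":0,"wz":0,"jaw":-1},{"dx":0.078,"dy":-0.0192,"dz":-0.0012,"wx":0,"wy":0,"wz":0,"jaw":-1},{"dx":0.084,"dy":-0.0206,"dz":-0.0012,"wx":0,"wy":0,"wz":0,"jaw":-1},{"dx":0.09,"dy":-0.0221,"dz":-0.0012,"wx":0,"wy":0,"wz":0,"jaw":-1}]}}

```text
clock: 20.82
eef_pos: [0.4397, 0.3392, 0.0197]
ee_rot: [0.12, 0.993, -0.0, -0.0]
wrist_force: [-0.6, 0.2, -1.9]
opening: 0.564
grasp_force: 62.4
```

```bash
python3 chk.py 8 .022 .036
```

```text
[0.4397 0.3392 0.0197] [-0.6  0.2 -1.9] [ 1.6620e+02 -5.0000e-02 -1.7997e+02]
scene boardtop 241 l [-0.0241 -0.0127  0.0207] a [-0.0976  0.0093] slope [-0.026 -0.026] z 0.0282
scene arm 309 l [-0.0116 -0.0007  0.0172] a [-0.071   0.0793] slope [-0.143 -0.214] z 0.0379
side boardtop 238 l [-0.0259 -0.0214  0.0226] a [-0.0809  0.0071] slope [-0.03  -0.008] z 0.0267
side arm 314 l [-0.0136 -0.0036  0.0086] a [-0.042   0.0772] slope [-0.179  0.039] z 0.036
```

>>> {"api": "arm_command", "payload": {"rows": [{"dx":0.008,"dy":-0.002,"dz":0,"wx":0,"wy":0,"wz":0,"jaw":-1},{"dx":0.016,"dy":-0.0039,"dz":0,"wx":0,"wy":0,"wz":0,"jaw":-1},{"dx":0.024,"dy":-0.0059,"dz":0,"wx":0,"wy":0,"wz":0,"jaw":-1},{"dx":0.032,"dy":-0.0078,"dz":0,"wx":0,"wy":0,"wz":0,"jaw":-1},{"dx":0.04,"dy":-0.0098,"dz":0,"wx":0,"wy":0,"wz":0,"jaw":-1},{"dx":0.048,"dy":-0.0118,"dz":0,"wx":0,"wy":0,"wz":0,"jaw":-1},{"dx":0.056,"dy":-0.0137,"dz":0,"wx":0,"wy":0,"wz":0,"jaw":-1},{"dx":0.056,"dy":-0.0137,"dz":0,"wx":0,"wy":0,"wz":0,"jaw":-1},{"dx":0.056,"dy":-0.0137,"dz":0,"wx":0,"wy":0,"wz":0,"jaw":-1}]}}

```text
clock: 21.67
eef_pos: [0.4859, 0.3278, 0.0199]
ee_rot: [0.121, 0.993, 0.0, 0.0]
wrist_force: [1.6, 0.5, -2.9]
opening: 0.564
grasp_force: 62.4
```

```bash
python3 chk.py 9 .022 .036
```

```text
[0.4859 0.3278 0.0199] [ 1.6  0.5 -2.9] [1.6608e+02 3.0000e-02 1.7999e+02]
scene boardtop 200 l [-0.0249 -0.0189  0.0243] a [-0.0481  0.0569] slope [-0.001  0.047] z 0.0284
scene arm 324 l [-0.0115 -0.0002  0.0264] a [-0.0416  0.0792] slope [-0.167 -0.153] z 0.0387
side boardtop 232 l [-0.0259 -0.0215  0.0193] a [-0.0523  0.0537] slope [-0.025  0.031] z 0.0269
side arm 242 l [-0.0136 -0.0048  0.0074] a [-0.015   0.0776] slope [-0.122  0.019] z 0.0353
```

>>> {"api": "arm_command", "payload": {"rows": [{"dx":0,"dy":0,"dz":0,"wx":0,"wy":0,"wz":0,"jaw":0.8},{"dx":0,"dy":0,"dz":0,"wx":0,"wy":0,"wz":0,"jaw":0.8},{"dx":0,"dy":0,"dz":0,"wx":0,"wy":0,"wz":0,"jaw":0.8},{"dx":0,"dy":0,"dz":0,"wx":0,"wy":0,"wz":0,"jaw":0.8},{"dx":0,"dy":0,"dz":0,"wx":0,"wy":0,"wz":0,"jaw":0.8},{"dx":0,"dy":0,"dz":0.25,"wx":0,"wy":0,"wz":0,"jaw":0.8},{"dx":0,"dy":0,"dz":0.25,"wx":0,"wy":0,"wz":0,"jaw":0.8},{"dx":0,"dy":0,"dz":0.25,"wx":0,"wy":0,"wz":0,"jaw":0.8},{"dx":0,"dy":0,"dz":0.25,"wx":0,"wy":0,"wz":0,"jaw":0.8},{"dx":0,"dy":0,"dz":0.25,"wx":0,"wy":0,"wz":0,"jaw":0.8},{"dx":0,"dy":0,"dz":0.25,"wx":0,"wy":0,"wz":0,"jaw":0.8}]}}

```text
clock: 22.68
eef_pos: [0.4868, 0.3305, 0.2268]
ee_rot: [0.121, 0.993, 0.003, 0.004]
wrist_force: [1.0, 0.5, 0.5]
opening: 0.898
grasp_force: 0.0
```

```bash
python3 chk.py 10 .022 .036
python3 - <<'E'
from h import *
rgb,P,*_=cam('wrist'); np.savez('pics/w10.npz',rgb=rgb,P=P)
a=np.load('pics/side10.npz')['rgb']
save('f10.png',np.hstack([rgb[:,120:520],cv2.resize(a[100:220,180:300],(400,480))]))
E
```

```text
[0.4868 0.3305 0.2268] [1.  0.5 0.5] [166.14   0.37 179.57]
scene boardtop 208 l [-0.0251 -0.018   0.0046] a [-0.0536  0.0556] slope [ 0.003 -0.022] z 0.0265
scene arm 302 l [-0.012  -0.0011  0.0121] a [-0.0439  0.0795] slope [-0.159  0.044] z 0.0368
side boardtop 251 l [-0.0261 -0.0209  0.021 ] a [-0.0535  0.0515] slope [-0.005 -0.011] z 0.0255
side arm 319 l [-0.014  -0.005   0.0083] a [-0.0424  0.0773] slope [-0.164  0.085] z 0.0348
```

View pics/f10.png

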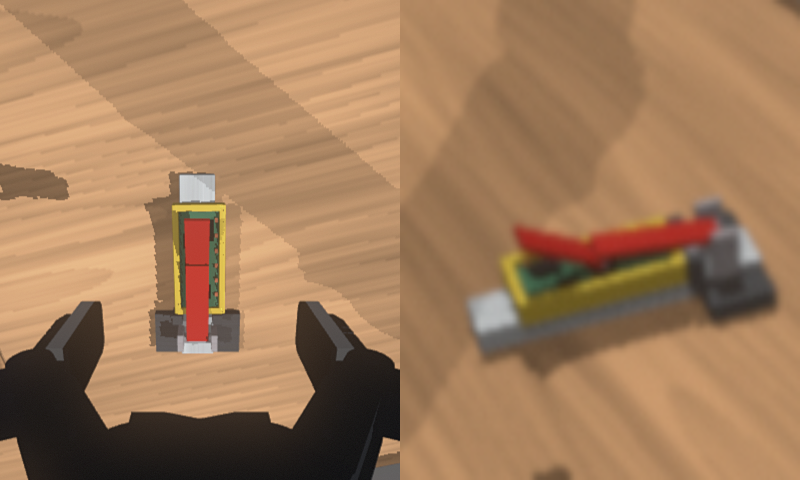

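The board sits straight and flat on the bar under the lifted arm: wrist view at (200,260) reaching the stop base at (197,330), side view level. Its ends measure -53.5 and +54 mm. Now I'll turn back and fetch the three things, checking their places from the earlier wrist view.

Run:
```python
from m2 import *
P,H,S,V=ld('pics/w3.npz'); Z=P[...,2]; b=(P[...,1]<-.14)&(P[...,1]>-.37)&(P[...,0]>.48)&(P[...,0]<.61)
rect('can cap',b&(Z>.082)&(P[...,1]>-.23),P)
rect('spool top',b&(H>105)&(H<125)&(S>150)&(Z>.045)&(Z<.06),P)
rect('relay sh',b&(Z>.055)&(Z<.08)&(P[...,1]<-.295),P)
```

```text
can cap 56379 rect [ 545. -192.] [130.   33.8] 0.1 mean [ 0.5434 -0.1861  0.3084] z [0.2668 0.3133 0.3315]
spool top 1637 rect [ 543.2 -257.6] [46.9 45.7] 75.6 mean [ 0.5433 -0.2571  0.0541] z [0.0529 0.0541 0.0552]
relay sh 2152 rect [ 540.4 -332.8] [43.9 45.3] 0.6 mean [ 0.5407 -0.3289  0.0692] z [0.0595 0.073  0.0751]
```

>>> {"api": "arm_command", "payload": {"rows": [{"dx":0.075,"dy":-0.05,"dz":0,"wx":0,"wy":0,"wz":-0.4228,"jaw":1},{"dx":0.075,"dy":-0.1,"dz":0,"wx":0,"wy":0,"wz":-0.4228,"jaw":1},{"dx":0.075,"dy":-0.15,"dz":0,"wx":0,"wy":0,"wz":-0.4228,"jaw":1},{"dx":0.075,"dy":-0.2,"dz":0,"wx":0,"wy":0,"wz":-0.4228,"jaw":1},{"dx":0.075,"dy":-0.25,"dz":0,"wx":0,"wy":0,"wz":-0.4228,"jaw":1},{"dx":0.075,"dy":-0.3,"dz":0,"wx":0,"wy":0,"wz":-0.4228,"jaw":1},{"dx":0.075,"dy":-0.35,"dz":0,"wx":0,"wy":0,"wz":-0.4228,"jaw":1},{"dx":0.075,"dy":-0.4,"dz":0,"wx":0,"wy":0,"wz":-0.4228,"jaw":1},{"dx":0.075,"dy":-0.45,"dz":0,"wx":0,"wy":0,"wz":-0.4228,"jaw":1},{"dx":0.075,"dy":-0.5,"dz":0,"wx":0,"wy":0,"wz":-0.4228,"jaw":1},{"dx":0.075,"dy":-0.54,"dz":0,"wx":0,"wy":0,"wz":-0.4228,"jaw":1},{"dx":0.075,"dy":-0.58,"dz":0,"wx":0,"wy":0,"wz":-0.4228,"jaw":1}]}}

```text
clock: 23.83
eef_pos: [0.5436, -0.1388, 0.2182]
ee_rot: [0.709, 0.705, -0.001, -0.001]
wrist_force: [-0.5, 0.1, -0.4]
opening: 1.003
grasp_force: 0.0
```

Run:
```python
from m2 import *
rgb,P,*_=cam('wrist'); np.savez('pics/w11.npz',rgb=rgb,P=P); o=bot.get_obs(); print(o['eef_pos'],o['ee_rot'])
P,H,S,V=ld('pics/w11.npz'); Z=P[...,2]; b=(P[...,1]<-.14)&(P[...,1]>-.37)&(P[...,0]>.48)&(P[...,0]<.61)
rect('can cap',b&(Z>.085)&(Z<.105)&(P[...,1]>-.23),P)
rect('can body',b&((H<6)|(H>174))&(S>150)&(Z>.05),P)
rect('spool top',b&(H>105)&(H<125)&(S>150)&(Z>.045)&(Z<.06),P)
rect('relay sh',b&(Z>.055)&(Z<.08)&(P[...,1]<-.295),P)
```

```text
[ 0.54312413 -0.14566906  0.21803792] [ 7.10137566e-01  7.04057520e-01 -2.76208450e-03  1.29203698e-04]
can cap 608 rect [ 546.5 -192.9] [20.9 20.8] 2.3 mean [ 0.5464 -0.1916  0.0932] z [0.0871 0.0938 0.095 ]
can body 1492 rect [ 546.3 -191.7] [40.8 41.6] 89.6 mean [ 0.5463 -0.1835  0.0735] z [0.0554 0.0757 0.0805]
spool top 1316 rect [ 543.3 -257.6] [46.2 45.9] 80.4 mean [ 0.5443 -0.2547  0.0541] z [0.053  0.0541 0.0551]
relay sh 786 rect [ 540.2 -316.7] [14.  43.8] 89.4 mean [ 0.5407 -0.3129  0.0653] z [0.0565 0.0644 0.0744]
```

>>> {"api": "arm_command", "payload": {"rows": [{"dx":0,"dy":0,"dz":-0.08,"wx":0,"wy":0,"wz":0,"jaw":1},{"dx":0,"dy":0,"dz":-0.08,"wx":0,"wy":0,"wz":0,"jaw":1},{"dx":0,"dy":0,"dz":-0.08,"wx":0,"wy":0,"wz":0,"jaw":1},{"dx":0,"dy":0,"dz":-0.08,"wx":0,"wy":0,"wz":0,"jaw":1}]}}

```text
clock: 24.22
eef_pos: [0.5437, -0.1352, 0.1541]
ee_rot: [0.707, 0.708, -0.001, -0.002]
wrist_force: [0.2, -0.1, 0.6]
opening: 1.002
grasp_force: 0.0
```

>>> {"api": "arm_command", "payload": {"rows": [{"dx":0.0025,"dy":-0.072,"dz":0,"wx":0,"wy":0,"wz":0,"jaw":1},{"dx":0.0025,"dy":-0.072,"dz":0,"wx":0,"wy":0,"wz":0,"jaw":1},{"dx":0.0025,"dy":-0.072,"dz":0,"wx":0,"wy":0,"wz":0,"jaw":1},{"dx":0.0025,"dy":-0.072,"dz":-0.05,"wx":0,"wy":0,"wz":0,"jaw":1},{"dx":0.0025,"dy":-0.072,"dz":-0.1,"wx":0,"wy":0,"wz":0,"jaw":1},{"dx":0.0025,"dy":-0.072,"dz":-0.15,"wx":0,"wy":0,"wz":0,"jaw":1},{"dx":0.0025,"dy":-0.072,"dz":-0.162,"wx":0,"wy":0,"wz":0,"jaw":1},{"dx":0.0025,"dy":-0.072,"dz":-0.162,"wx":0,"wy":0,"wz":0,"jaw":1},{"dx":0.0025,"dy":-0.072,"dz":-0.162,"wx":0,"wy":0,"wz":0,"jaw":1}]}}

```text
clock: 24.97
eef_pos: [0.5478, -0.193, 0.0275]
ee_rot: [0.707, 0.708, 0.0, 0.0]
wrist_force: [0.8, -0.5, 1.1]
opening: 0.995
grasp_force: 0.0
```

>>> {"api": "arm_command", "payload": {"rows": [{"dx":0,"dy":0,"dz":0,"wx":0,"wy":0,"wz":0,"jaw":-1},{"dx":0,"dy":0,"dz":0,"wx":0,"wy":0,"wz":0,"jaw":-1},{"dx":0,"dy":0,"dz":0,"wx":0,"wy":0,"wz":0,"jaw":-1},{"dx":0,"dy":0,"dz":0,"wx":0,"wy":0,"wz":0,"jaw":-1},{"dx":0,"dy":0,"dz":0,"wx":0,"wy":0,"wz":0,"jaw":-1},{"dx":0,"dy":0,"dz":0,"wx":0,"wy":0,"wz":0,"jaw":-1},{"dx":0,"dy":0,"dz":0,"wx":0,"wy":0,"wz":0,"jaw":-1}]}}

```text
clock: 25.55
eef_pos: [0.5477, -0.1938, 0.0282]
ee_rot: [0.707, 0.707, 0.0, 0.001]
wrist_force: [-2.4, 0.7, 13.6]
opening: 0.504
grasp_force: 59.2
```

>>> {"api": "arm_command", "payload": {"rows": [{"dx":0,"dy":0,"dz":0.03,"wx":0,"wy":0,"wz":0,"jaw":-1},{"dx":0,"dy":0,"dz":0.0625,"wx":0,"wy":0,"wz":0,"jaw":-1},{"dx":0,"dy":0,"dz":0.0625,"wx":0,"wy":0,"wz":0,"jaw":-1},{"dx":-0.1048,"dy":0.2118,"dz":0.0625,"wx":0,"wy":0,"wz":0,"jaw":-1},{"dx":-0.1048,"dy":0.2118,"dz":0.0625,"wx":0,"wy":0,"wz":0,"jaw":-1},{"dx":-0.1048,"dy":0.2118,"dz":0.0625,"wx":0,"wy":0,"wz":0,"jaw":-1},{"dx":-0.1048,"dy":0.2118,"dz":0.0625,"wx":0,"wy":0,"wz":0,"jaw":-1},{"dx":-0.1048,"dy":0.2118,"dz":0.0625,"wx":0,"wy":0,"wz":0,"jaw":-1},{"dx":-0.1048,"dy":0.2118,"dz":0.0625,"wx":0,"wy":0,"wz":0,"jaw":-1},{"dx":-0.1048,"dy":0.2118,"dz":0.0625,"wx":0,"wy":0,"wz":0,"jaw":-1},{"dx":-0.1048,"dy":0.2118,"dz":0.0625,"wx":0,"wy":0,"wz":0,"jaw":-1}]}}

```text
clock: 26.47
eef_pos: [0.4639, -0.0246, 0.0765]
ee_rot: [0.707, 0.707, 0.0, 0.001]
wrist_force: [0.3, -1.0, -0.9]
opening: 0.501
grasp_force: 61.6
```

>>> {"api": "arm_command", "payload": {"rows": [{"dx":0,"dy":0,"dz":-0.03,"wx":0,"wy":0,"wz":0,"jaw":-1},{"dx":0,"dy":0,"dz":-0.045,"wx":0,"wy":0,"wz":0,"jaw":-1},{"dx":0,"dy":0,"dz":-0.054,"wx":0,"wy":0,"wz":0,"jaw":-1},{"dx":0,"dy":0,"dz":-0.0585,"wx":0,"wy":0,"wz":0,"jaw":-1},{"dx":0,"dy":0,"dz":-0.0585,"wx":0,"wy":0,"wz":0,"jaw":-1},{"dx":0,"dy":0,"dz":-0.0585,"wx":0,"wy":0,"wz":0,"jaw":-1}]}}

```text
clock: 26.97
eef_pos: [0.4634, -0.0255, 0.0303]
ee_rot: [0.708, 0.706, -0.0, 0.001]
wrist_force: [-2.0, -0.3, 13.6]
opening: 0.501
grasp_force: 62.5
```

>>> {"api": "arm_command", "payload": {"rows": [{"dx":0,"dy":0,"dz":0.001,"wx":0,"wy":0,"wz":0,"jaw":1},{"dx":0,"dy":0,"dz":0.001,"wx":0,"wy":0,"wz":0,"jaw":1},{"dx":0,"dy":0,"dz":0.001,"wx":0,"wy":0,"wz":0,"jaw":1},{"dx":0,"dy":0,"dz":0.001,"wx":0,"wy":0,"wz":0,"jaw":1},{"dx":0,"dy":0,"dz":0.001,"wx":0,"wy":0,"wz":0,"jaw":1},{"dx":0,"dy":0,"dz":0.15,"wx":0,"wy":0,"wz":0,"jaw":1},{"dx":0,"dy":0,"dz":0.15,"wx":0,"wy":0,"wz":0,"jaw":1},{"dx":0,"dy":0,"dz":0.15,"wx":0,"wy":0,"wz":0,"jaw":1},{"dx":0,"dy":0,"dz":0.15,"wx":0,"wy":0,"wz":0,"jaw":1}]}}

```text
clock: 27.72
eef_pos: [0.4654, -0.0241, 0.1547]
ee_rot: [0.707, 0.707, 0.003, 0.003]
wrist_force: [1.6, 0.5, 0.3]
opening: 0.998
grasp_force: 0.0
```

>>> {"api": "arm_command", "payload": {"rows": [{"dx":0.1006,"dy":-0.2923,"dz":0,"wx":0,"wy":0,"wz":0,"jaw":1},{"dx":0.1006,"dy":-0.2923,"dz":0,"wx":0,"wy":0,"wz":0,"jaw":1},{"dx":0.1006,"dy":-0.2923,"dz":0,"wx":0,"wy":0,"wz":0,"jaw":1},{"dx":0.1006,"dy":-0.2923,"dz":0,"wx":0,"wy":0,"wz":0,"jaw":1},{"dx":0.1006,"dy":-0.2923,"dz":0,"wx":0,"wy":0,"wz":0,"jaw":1},{"dx":0.1006,"dy":-0.2923,"dz":0,"wx":0,"wy":0,"wz":0,"jaw":1},{"dx":0.1006,"dy":-0.2923,"dz":0,"wx":0,"wy":0,"wz":0,"jaw":1},{"dx":0.1006,"dy":-0.2923,"dz":0,"wx":0,"wy":0,"wz":0,"jaw":1},{"dx":0.1006,"dy":-0.2923,"dz":0,"wx":0,"wy":0,"wz":0,"jaw":1}]}}

```text
clock: 28.47
eef_pos: [0.5431, -0.2573, 0.149]
ee_rot: [0.707, 0.707, -0.0, -0.001]
wrist_force: [-0.3, 0.5, 0.1]
opening: 0.999
grasp_force: 0.0
```

>>> {"api": "arm_command", "payload": {"rows": [{"dx":0,"dy":0,"dz":-0.05,"wx":0,"wy":0,"wz":0,"jaw":1},{"dx":0,"dy":0,"dz":-0.1,"wx":0,"wy":0,"wz":0,"jaw":1},{"dx":0,"dy":0,"dz":-0.1545,"wx":0,"wy":0,"wz":0,"jaw":1},{"dx":0,"dy":0,"dz":-0.1545,"wx":0,"wy":0,"wz":0,"jaw":1},{"dx":0,"dy":0,"dz":-0.1545,"wx":0,"wy":0,"wz":0,"jaw":1},{"dx":0,"dy":0,"dz":-0.1545,"wx":0,"wy":0,"wz":0,"jaw":-1},{"dx":0,"dy":0,"dz":-0.1545,"wx":0,"wy":0,"wz":0,"jaw":-1},{"dx":0,"dy":0,"dz":-0.1545,"wx":0,"wy":0,"wz":0,"jaw":-1},{"dx":0,"dy":0,"dz":-0.1545,"wx":0,"wy":0,"wz":0,"jaw":-1},{"dx":0,"dy":0,"dz":-0.1545,"wx":0,"wy":0,"wz":0,"jaw":-1},{"dx":0,"dy":0,"dz":-0.1545,"wx":0,"wy":0,"wz":0,"jaw":-1},{"dx":0,"dy":0,"dz":-0.1545,"wx":0,"wy":0,"wz":0,"jaw":-1}]}}

```text
clock: 29.47
eef_pos: [0.5447, -0.2582, 0.0289]
ee_rot: [0.707, 0.707, 0.001, 0.002]
wrist_force: [-1.1, 1.4, 12.6]
opening: 0.538
grasp_force: 59.2
```

>>> {"api": "arm_command", "payload": {"rows": [{"dx":0,"dy":0,"dz":0.03,"wx":0,"wy":0,"wz":0,"jaw":-1},{"dx":0,"dy":0,"dz":0.0625,"wx":0,"wy":0,"wz":0,"jaw":-1},{"dx":0.0084,"dy":0.367,"dz":0.0625,"wx":0,"wy":0,"wz":0,"jaw":-1},{"dx":0.0084,"dy":0.367,"dz":0.0625,"wx":0,"wy":0,"wz":0,"jaw":-1},{"dx":0.0084,"dy":0.367,"dz":0.0625,"wx":0,"wy":0,"wz":0,"jaw":-1},{"dx":0.0084,"dy":0.367,"dz":0.0625,"wx":0,"wy":0,"wz":0,"jaw":-1},{"dx":0.0084,"dy":0.367,"dz":0.0625,"wx":0,"wy":0,"wz":0,"jaw":-1},{"dx":0.0084,"dy":0.367,"dz":0.0625,"wx":0,"wy":0,"wz":0,"jaw":-1},{"dx":0.0084,"dy":0.367,"dz":0.0625,"wx":0,"wy":0,"wz":0,"jaw":-1},{"dx":0.0084,"dy":0.367,"dz":0.0625,"wx":0,"wy":0,"wz":0,"jaw":-1},{"dx":0.0084,"dy":0.367,"dz":0.0625,"wx":0,"wy":0,"wz":0,"jaw":-1},{"dx":0.0084,"dy":0.367,"dz":0.0625,"wx":0,"wy":0,"wz":0,"jaw":-1}]}}

```text
clock: 30.47
eef_pos: [0.5505, 0.0359, 0.0769]
ee_rot: [0.706, 0.708, 0.0, 0.001]
wrist_force: [-0.6, -0.7, -3.2]
opening: 0.532
grasp_force: 62.7
```

>>> {"api": "arm_command", "payload": {"rows": [{"dx":0,"dy":0,"dz":-0.03,"wx":0,"wy":0,"wz":0,"jaw":-1},{"dx":0,"dy":0,"dz":-0.045,"wx":0,"wy":0,"wz":0,"jaw":-1},{"dx":0,"dy":0,"dz":-0.054,"wx":0,"wy":0,"wz":0,"jaw":-1},{"dx":0,"dy":0,"dz":-0.059,"wx":0,"wy":0,"wz":0,"jaw":-1},{"dx":0,"dy":0,"dz":-0.059,"wx":0,"wy":0,"wz":0,"jaw":-1},{"dx":0,"dy":0,"dz":-0.059,"wx":0,"wy":0,"wz":0,"jaw":-1}]}}

```text
clock: 30.97
eef_pos: [0.5499, 0.0336, 0.0302]
ee_rot: [0.708, 0.706, -0.0, 0.0]
wrist_force: [-5.4, -0.5, 11.3]
opening: 0.535
grasp_force: 65.9
```

>>> {"api": "arm_command", "payload": {"rows": [{"dx":0,"dy":0,"dz":0.001,"wx":0,"wy":0,"wz":0,"jaw":1},{"dx":0,"dy":0,"dz":0.001,"wx":0,"wy":0,"wz":0,"jaw":1},{"dx":0,"dy":0,"dz":0.001,"wx":0,"wy":0,"wz":0,"jaw":1},{"dx":0,"dy":0,"dz":0.001,"wx":0,"wy":0,"wz":0,"jaw":1},{"dx":0,"dy":0,"dz":0.001,"wx":0,"wy":0,"wz":0,"jaw":1},{"dx":0,"dy":0,"dz":0.15,"wx":0,"wy":0,"wz":0,"jaw":1},{"dx":0,"dy":0,"dz":0.15,"wx":0,"wy":0,"wz":0,"jaw":1},{"dx":0,"dy":0,"dz":0.15,"wx":0,"wy":0,"wz":0,"jaw":1},{"dx":0,"dy":0,"dz":0.15,"wx":0,"wy":0,"wz":0,"jaw":1}]}}

```text
clock: 31.72
eef_pos: [0.5533, 0.0361, 0.1547]
ee_rot: [0.707, 0.707, 0.003, 0.003]
wrist_force: [0.7, -0.4, 0.4]
opening: 1.0
grasp_force: 0.0
```

>>> {"api": "arm_command", "payload": {"rows": [{"dx":-0.0122,"dy":-0.4617,"dz":0,"wx":0,"wy":0,"wz":0,"jaw":1},{"dx":-0.0122,"dy":-0.4617,"dz":0,"wx":0,"wy":0,"wz":0,"jaw":1},{"dx":-0.0122,"dy":-0.4617,"dz":0,"wx":0,"wy":0,"wz":0,"jaw":1},{"dx":-0.0122,"dy":-0.4617,"dz":0,"wx":0,"wy":0,"wz":0,"jaw":1},{"dx":-0.0122,"dy":-0.4617,"dz":0,"wx":0,"wy":0,"wz":0,"jaw":1},{"dx":-0.0122,"dy":-0.4617,"dz":0,"wx":0,"wy":0,"wz":0,"jaw":1},{"dx":-0.0122,"dy":-0.4617,"dz":0,"wx":0,"wy":0,"wz":0,"jaw":1},{"dx":-0.0122,"dy":-0.4617,"dz":0,"wx":0,"wy":0,"wz":0,"jaw":1},{"dx":-0.0122,"dy":-0.4617,"dz":0,"wx":0,"wy":0,"wz":0,"jaw":1},{"dx":-0.0122,"dy":-0.4617,"dz":0,"wx":0,"wy":0,"wz":0,"jaw":1},{"dx":-0.0122,"dy":-0.4617,"dz":0,"wx":0,"wy":0,"wz":0,"jaw":1},{"dx":-0.0122,"dy":-0.4617,"dz":0,"wx":0,"wy":0,"wz":0,"jaw":1}]}}

```text
clock: 32.72
eef_pos: [0.5404, -0.333, 0.1483]
ee_rot: [0.707, 0.707, 0.0, -0.0]
wrist_force: [0.6, -0.1, 0.9]
opening: 1.004
grasp_force: 0.0
```

>>> {"api": "arm_command", "payload": {"rows": [{"dx":0,"dy":0,"dz":-0.05,"wx":0,"wy":0,"wz":0,"jaw":1},{"dx":0,"dy":0,"dz":-0.1,"wx":0,"wy":0,"wz":0,"jaw":1},{"dx":0,"dy":0,"dz":-0.157,"wx":0,"wy":0,"wz":0,"jaw":1},{"dx":0,"dy":0,"dz":-0.157,"wx":0,"wy":0,"wz":0,"jaw":1},{"dx":0,"dy":0,"dz":-0.157,"wx":0,"wy":0,"wz":0,"jaw":1},{"dx":0,"dy":0,"dz":-0.157,"wx":0,"wy":0,"wz":0,"jaw":-1},{"dx":0,"dy":0,"dz":-0.157,"wx":0,"wy":0,"wz":0,"jaw":-1},{"dx":0,"dy":0,"dz":-0.157,"wx":0,"wy":0,"wz":0,"jaw":-1},{"dx":0,"dy":0,"dz":-0.157,"wx":0,"wy":0,"wz":0,"jaw":-1},{"dx":0,"dy":0,"dz":-0.157,"wx":0,"wy":0,"wz":0,"jaw":-1},{"dx":0,"dy":0,"dz":-0.157,"wx":0,"wy":0,"wz":0,"jaw":-1},{"dx":0,"dy":0,"dz":-0.157,"wx":0,"wy":0,"wz":0,"jaw":-1}]}}

```text
clock: 33.72
eef_pos: [0.5417, -0.3342, 0.0257]
ee_rot: [0.707, 0.707, 0.0, 0.002]
wrist_force: [-0.5, 1.4, 9.7]
opening: 0.509
grasp_force: 62.1
```

>>> {"api": "arm_command", "payload": {"rows": [{"dx":0,"dy":0,"dz":0.03,"wx":0,"wy":0,"wz":0,"jaw":-1},{"dx":0,"dy":0,"dz":0.0625,"wx":0,"wy":0,"wz":0,"jaw":-1},{"dx":0.0154,"dy":0.316,"dz":0.0625,"wx":0,"wy":0,"wz":0,"jaw":-1},{"dx":0.0154,"dy":0.316,"dz":0.0625,"wx":0,"wy":0,"wz":0,"jaw":-1},{"dx":0.0154,"dy":0.316,"dz":0.0625,"wx":0,"wy":0,"wz":0,"jaw":-1},{"dx":0.0154,"dy":0.316,"dz":0.0625,"wx":0,"wy":0,"wz":0,"jaw":-1},{"dx":0.0154,"dy":0.316,"dz":0.0625,"wx":0,"wy":0,"wz":0,"jaw":-1},{"dx":0.0154,"dy":0.316,"dz":0.0625,"wx":0,"wy":0,"wz":0,"jaw":-1},{"dx":0.0154,"dy":0.316,"dz":0.0625,"wx":0,"wy":0,"wz":0,"jaw":-1},{"dx":0.0154,"dy":0.316,"dz":0.0625,"wx":0,"wy":0,"wz":0,"jaw":-1},{"dx":0.0154,"dy":0.316,"dz":0.0625,"wx":0,"wy":0,"wz":0,"jaw":-1}]}}

```text
clock: 34.63
eef_pos: [0.5532, -0.0807, 0.074]
ee_rot: [0.706, 0.708, 0.0, 0.001]
wrist_force: [0.3, -1.1, -3.0]
opening: 0.509
grasp_force: 62.2
```

>>> {"api": "arm_command", "payload": {"rows": [{"dx":0,"dy":0,"dz":-0.03,"wx":0,"wy":0,"wz":0,"jaw":-1},{"dx":0,"dy":0,"dz":-0.045,"wx":0,"wy":0,"wz":0,"jaw":-1},{"dx":0,"dy":0,"dz":-0.054,"wx":0,"wy":0,"wz":0,"jaw":-1},{"dx":0,"dy":0,"dz":-0.0585,"wx":0,"wy":0,"wz":0,"jaw":-1},{"dx":0,"dy":0,"dz":-0.0585,"wx":0,"wy":0,"wz":0,"jaw":-1},{"dx":0,"dy":0,"dz":-0.0585,"wx":0,"wy":0,"wz":0,"jaw":-1}]}}

```text
clock: 35.13
eef_pos: [0.552, -0.0825, 0.0281]
ee_rot: [0.708, 0.706, -0.001, 0.0]
wrist_force: [-7.4, -0.1, 23.9]
opening: 0.506
grasp_force: 66.4
```

>>> {"api": "arm_command", "payload": {"rows": [{"dx":0,"dy":0,"dz":0.0015,"wx":0,"wy":0,"wz":0,"jaw":-1},{"dx":0,"dy":0,"dz":0.0015,"wx":0,"wy":0,"wz":0,"jaw":1},{"dx":0,"dy":0,"dz":0.0015,"wx":0,"wy":0,"wz":0,"jaw":1},{"dx":0,"dy":0,"dz":0.0015,"wx":0,"wy":0,"wz":0,"jaw":1},{"dx":0,"dy":0,"dz":0.0015,"wx":0,"wy":0,"wz":0,"jaw":1},{"dx":0,"dy":0,"dz":0.0015,"wx":0,"wy":0,"wz":0,"jaw":1},{"dx":0,"dy":0,"dz":0.15,"wx":0,"wy":0,"wz":0,"jaw":1},{"dx":0,"dy":0,"dz":0.15,"wx":0,"wy":0,"wz":0,"jaw":1},{"dx":0,"dy":0,"dz":0.15,"wx":0,"wy":0,"wz":0,"jaw":1},{"dx":0,"dy":0,"dz":0.15,"wx":0,"wy":0,"wz":0,"jaw":1}]}}

```text
clock: 35.97
eef_pos: [0.5558, -0.0811, 0.1522]
ee_rot: [0.707, 0.707, 0.003, 0.003]
wrist_force: [1.5, -0.6, -0.5]
opening: 1.004
grasp_force: 0.0
```

>>> {"api": "arm_command", "payload": {"rows": [{"dx":0,"dy":0.06,"dz":0.1,"wx":0,"wy":0,"wz":0,"jaw":1},{"dx":0,"dy":0.06,"dz":0.1,"wx":0,"wy":0,"wz":0,"jaw":1},{"dx":0,"dy":0.06,"dz":0.1,"wx":0,"wy":0,"wz":0,"jaw":1},{"dx":0,"dy":0.06,"dz":0.1,"wx":0,"wy":0,"wz":0,"jaw":1},{"dx":0,"dy":0.06,"dz":0.1,"wx":0,"wy":0,"wz":0,"jaw":1},{"dx":0,"dy":0.06,"dz":0.1,"wx":0,"wy":0,"wz":0,"jaw":1},{"dx":0,"dy":0.06,"dz":0.1,"wx":0,"wy":0,"wz":0,"jaw":1}]}}

```text
clock: 36.55
eef_pos: [0.5521, -0.0337, 0.2249]
ee_rot: [0.707, 0.707, -0.001, -0.001]
wrist_force: [0.2, -0.3, 0.7]
opening: 0.996
grasp_force: 0.0
```

```bash
python3 chk.py 12 .022 .036
python3 - <<'E'
from m2 import *
rgb,P,*_=cam('wrist'); np.savez('pics/w12.npz',rgb=rgb,P=P); a=np.load('pics/side12.npz')['rgb']
save('f12.png',np.hstack([rgb[:,120:520],cv2.resize(a[120:340,180:420],(400,480))]))
P,H,S,V=ld('pics/w12.npz'); Z=P[...,2]; vis=(np.mgrid[:480,:640][0]<330)&(P[...,1]>-.14)
rect('spool top',vis&(H>105)&(H<125)&(S>150)&(Z>.045)&(Z<.065),P)
rect('relay sh',(Z>.055)&(Z<.082)&(P[...,0]>.51)&(P[...,0]<.6)&(P[...,1]<-.04)&vis,P)
rect('can cap',(Z>.086)&(Z<.11)&vis&(P[...,0]<.5)&(P[...,0]>.42),P)
rect('spool pad',(H>105)&(H<125)&(S>100)&(Z<.012)&vis,P)
rect('relay pad',(H>45)&(H<80)&(S>100)&(Z<.009)&vis,P)
rect('can pad',((H<6)|(H>174))&(S>170)&(Z<.012)&vis&(P[...,0]>.42),P)
E
```

```text
[ 0.5521 -0.0337  0.2249] [ 0.2 -0.3  0.7] [ 8.9980e+01  3.0000e-02 -1.7985e+02]
scene boardtop 209 l [-0.0248 -0.0182  0.0229] a [-0.0531  0.0569] slope [ 0.008 -0.014] z 0.0267
scene arm 304 l [-0.0124 -0.0011  0.013 ] a [-0.0424  0.0789] slope [-0.16   0.026] z 0.0367
side boardtop 258 l [-0.0257 -0.0207  0.0201] a [-0.0534  0.0523] slope [-0.008 -0.007] z 0.0254
side arm 321 l [-0.0136 -0.0048  0.0082] a [-0.0422  0.0767] slope [-0.156  0.051] z 0.0344
spool top 1946 rect [549.2  30.7] [39.7 46.7] 77.7 mean [0.5494 0.0305 0.0571] z [0.0559 0.0571 0.0583]
relay sh 2645 rect [552.6 -81.1] [44.1 44.1] 0.1 mean [ 0.5527 -0.0783  0.0725] z [0.0635 0.0763 0.0782]
can cap 725 rect [463.9 -25.1] [21.1 21.2] 3.2 mean [ 0.465  -0.0242  0.0961] z [0.0894 0.0969 0.0982]
spool pad 1100 rect [549.3  36.6] [57.6 56.9] 1.4 mean [0.5499 0.0438 0.0071] z [0.0058 0.0072 0.0084]
relay pad 804 rect [552.4 -78.7] [57.5 57.7] 1.5 mean [ 0.5523 -0.0632  0.0071] z [0.0059 0.0071 0.0083]
can pad 1259 rect [463.1 -24. ] [57.7 57.9] 1.7 mean [ 0.4717 -0.0139  0.0073] z [0.006  0.0072 0.0087]
```

View pics/f12.png

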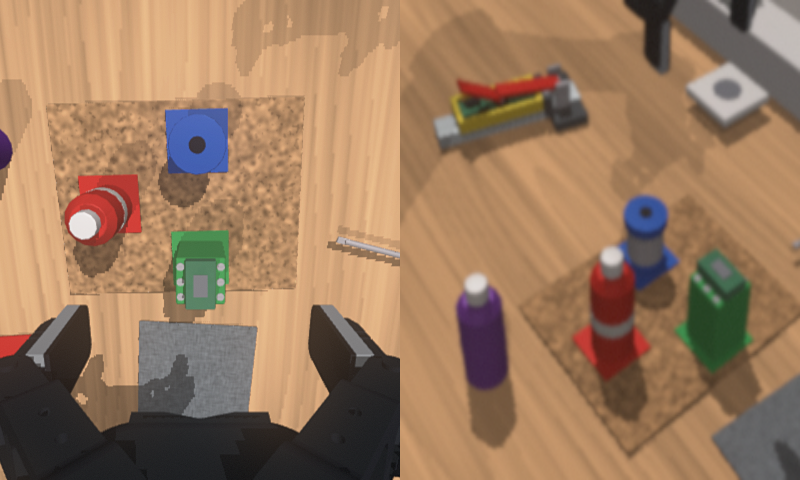

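Run:
```python
from m2 import *
P,H,S,V=ld('pics/w12.npz'); Z=P[...,2]; X,Y=P[...,0],P[...,1]
rect('spool depth',(Z>.05)&(Z<.065)&(abs(X-.55)<.05)&(abs(Y-.036)<.05),P)
P,H,S,V=ld('pics/side12.npz'); Z=P[...,2]; X,Y=P[...,0],P[...,1]
rect('side spool',(Z>.05)&(Z<.065)&(abs(X-.55)<.05)&(abs(Y-.036)<.05),P)
```

```text
spool depth 2727 rect [549.6  34. ] [46.7 46.9] 89.7 mean [0.5498 0.0343 0.0572] z [0.0559 0.0571 0.0584]
side spool 404 rect [549.5  32.5] [48.5 46.2] 24.9 mean [0.5476 0.0305 0.0546] z [0.0512 0.0548 0.0564]
```

The spool is at (197,143), about 2.6 mm off its pad centre. The relay is 2.4 mm off and the can 1.4 mm off, and all three stand upright. The board is still clamped and straight, and the gripper is clear of everything, so I'm handing in.

```bash
python3 -c "
from cell import bot
print(bot.hand_in())"
```

```text
the job is handed in; nothing more can be done
None
```

The job is handed in: by the last camera check the board is clamped straight and flat under the red arm, and the spool, relay and can stand upright on their own pads within 3 mm of centre; the hand-in returned no verdict.

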